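Swap the rover's flat battery packs for the charged ones

TASK

The two battery packs in the wooden rover's bays are flat and the two in the chargers are full: swap them, so that the flat packs end up in the chargers and the full ones in the rover, each large pack in a large cradle and each small pack in a small one, lying flat on the floor inside the rim. The empty tray on the scissor lift is free for setting a pack down on the way. Do not knock over the bottle.

Things in the scene. Friction and masses are not known exactly. Their poses are not given: they have to be found in the camera images.
- large_from_rover_center (a point): Large battery pack that starts in the large bay of the rover (flat): white shrink-wrapped block with a black band at each end, 74 long (x) x 40 wide (y) x 26 high (z) mm, about 0.11 kg. This point is its centre, half-way up; x along its length, z up. Either end may point either way. Same looks as the other large pack: tell them apart by where they start.
- small_from_rover_center (a point): Small battery pack that starts in the small bay of the rover (flat): white shrink-wrapped block with a black band at each end, 50 long (x) x 26 wide (y) x 24 high (z) mm, about 0.05 kg. This point is its centre, half-way up; x along its length, z up. Either end may point either way. Same looks as the other small pack: tell them apart by where they start.
- large_from_charger_center (a point): Large battery pack that starts in the large charger (full): white shrink-wrapped block with a black band at each end, 74 long (x) x 40 wide (y) x 26 high (z) mm, about 0.11 kg. This point is its centre, half-way up; x along its length, z up. Either end may point either way.
- small_from_charger_center (a point): Small battery pack that starts in the small charger (full): white shrink-wrapped block with a black band at each end, 50 long (x) x 26 wide (y) x 24 high (z) mm, about 0.05 kg. This point is its centre, half-way up; x along its length, z up. Either end may point either way.
- bay_large: The large pack's bay: a dark brown open tray fixed on the deck (116 x 250 mm) of the rover, a flat wooden cart with four wheels, beside the other bay (128 mm between centres). Inside 92 x 58 mm (x by y), rim 4 mm thick, 5 mm high above the inner floor. Origin: centre of its underside, 62 mm above the bench; inner floor 3 mm above the origin. The large pack lies in it along x with 9 mm of play all round.
- bay_small: The small pack's bay: a dark brown open tray fixed on the deck (116 x 250 mm) of the rover, a flat wooden cart with four wheels, beside the other bay (128 mm between centres). Inside 68 x 44 mm (x by y), rim 4 mm thick, 5 mm high above the inner floor. Origin: centre of its underside, 62 mm above the bench; inner floor 3 mm above the origin. The small pack lies in it along x with 9 mm of play all round.
- charger_large: The large pack's charger, fixed on the bench: a black open cradle, inside 92 x 58 mm (length along x, width along y), rim 4 mm thick and 5 mm high above the cradle's floor, two copper contact strips in the floor; at its +x end a grey electronics box with vent slots, 36 mm long and 22 mm high. Origin: under the centre of the cradle, at bench height; cradle floor 12 mm above the origin. The large pack lies in it along x with 9 mm of play on every side.
- charger_small: The small pack's charger, fixed on the bench: a black open cradle, inside 68 x 44 mm (length along x, width along y), rim 4 mm thick and 5 mm high above the cradle's floor, two copper contact strips in the floor; at its +x end a grey electronics box with vent slots, 36 mm long and 22 mm high. Origin: under the centre of the cradle, at bench height; cradle floor 12 mm above the origin. The small pack lies in it along x with 9 mm of play on every side.
- tray: Empty square wooden tray on a low scissor lift, fixed on the bench: a free place to set a pack down. Inside 150 x 150 mm, its floor 50 mm above the bench, rim 4 mm thick and 18 mm high above that floor. Origin: under the tray's centre, at bench height; x and y along its sides.
- bottle: Green drink bottle with a green cap standing on the bench beyond the rover, 60 mm across and 170 mm tall; origin at the centre of its underside, z up. Not part of the job.
Not all that is in view belongs to the job. Leave any blue or yellow look-alike of the part that bears small_from_rover_center alone.

How it is judged:
At the end, for the whole second after the job is handed in: Each pack from a charger lies in the rover bay of its size, each pack from the rover in the charger of its size: centre within 14 mm of the cradle's, long axis within 0.4 rad of its length, flat on its floor (height within 4 mm, tilt under 0.12 rad), right way up, at rest (horizontal distance between large_from_rover_center and charger_large below 0.014 m and z of large_from_rover_center in the frame of charger_large between 0.021 and 0.029 m and angle between each of large_from_rover_center, large_from_charger_center, small_from_rover_center, small_from_charger_center's own z axis and vertical below 0.12 rad and angle between the x axis of large_from_rover_center and the x axis of charger_large, either way round below 0.4 rad and linear speed of each of large_from_rover, large_from_charger, small_from_rover, small_from_charger below 0.02 m/s and horizontal distance between large_from_charger_center and bay_large below 0.014 m and z of large_from_charger_center in the frame of bay_large between 0.012 and 0.02 m and angle between the x axis of large_from_charger_center and the x axis of bay_large, either way round below 0.4 rad and horizontal distance between small_from_rover_center and charger_small below 0.014 m and z of small_from_rover_center in the frame of charger_small between 0.02 and 0.028 m and angle between the x axis of small_from_rover_center and the x axis of charger_small, either way round below 0.4 rad and horizontal distance between small_from_charger_center and bay_small below 0.014 m and z of small_from_charger_center in the frame of bay_small between 0.011 and 0.019 m and angle between the x axis of small_from_charger_center and the x axis of bay_small, either way round below 0.4 rad); the robot touches nothing.
It fails at once if the bottle is knocked over (angle between bottle's own z axis and vertical above 0.5 rad).
It also fails if it takes over 141 s, if anything falls off the work surface, if the arm or the gripper's body presses on something with over 40 N, if the wrist force passes 120 N, or if a joint passes its speed limit or range.

ROBOT

A 7-joint arm with a two-finger parallel gripper is mounted at the origin on the work surface. World frame = base frame: x ahead of the robot, y to its left, z up, the work surface at z = 0. Lengths are in m, angles in rad, forces in N, time in s.
With the tool pointing down it reaches from about 0.425 to 0.925 m from the base axis. Payload 6.8 kg.
Tool frame: the origin (TCP) lies on the centre line of the jaws, within the pads' length; the fingertips stand 19 mm ahead of it and the grasp point (between the pads) is the TCP (r.tip_extent is the y of the fingertips in the tool frame, in m); y points along the fingers, z is the direction in which the jaws open and shut, and the axes are right-handed (so a half turn about y gives the same grasp; the last joint's range is limited). The gripper opens to 85 mm and grips with 20 to 120 N. Pads are 22 mm wide; open, the fingers measure 114 mm over their backs; the gripper's body (76 mm by 85 mm) begins 54 mm behind the grasp point. The pads swing forward as they close: fully open they stand 13 mm farther back than shut.
Start: joints at [-1.222, 0.477, 0.022, 1.555, -0.011, 1.109, -0.083], TCP at [0.298, 0.606, 0.25] pointing down, gripper open.
Joint ranges: [-2.96, 2.96], [-0.34, 2.1], [-1.41, 1.46], [0.24, 2.44], [-1.37, 4.51], [0.17, 1.92], [-2.96, 2.96]. Speed limits (rad/s): [2.39, 2.39, 3.14, 3.14, 3.14, 3.14, 3.14].

INTERFACE

Orientations are given as a rotation vector (axis times angle).
In Python, from bench import r gives the robot as it stands. The module is installed in compiled form; this text tells all that it offers.
- The arm moves only by the tool jog_arm, never from a script. Its argument "motion" is a list of rows, each a list of 3 entries, a list of its own where there are three numbers: the opening, from 0 (shut) to 1 (fully open), then the shift along the tool's x, y, z in m, then the turn, a rotation vector about the tool's x, y, z in degrees. A call has 1 to 10 rows; each row shifts and turns the commanded pose from where the row before left it, along the tool's axes as they then stand; what a row does not reach is not made up. A row lasts 1/12 s, in which the tool goes at most 41.7 mm and 7.16 degrees, less where a joint would pass 70% of its speed; a pose out of reach is approached as far as the arm can. A call with a gripper value outside its range is refused whole. The fingers move at their own pace and stop on an object; "force" is the grip in N (left out, the last holds). Time passes only in rows, so rows that do not move let the fingers close. It gives the time, the measured TCP pose, the force and the opening at its end, in the units of the state.
- r.get_obs(): the state, without advancing time (a new reading comes with each control period).
- r.grab_frame(name): name is "side" or "top"; returns a dict with "image" (400x640x3 uint8, red, green, blue), "range_z" (400x640 float32, m along the optical axis (not along the pixel's ray), 0 where there is no reading), "fx", "fy", "cx", "cy" (pixels), "k1" (the pictures are not rectified: a ray, as slopes to the right and down, at radius r is drawn at 1 + k1 r^2 times it, then the intrinsics apply), "xyz" and "orientation" of the camera in the world. Camera axes: x right, y down, z forward; pixel columns grow to the right and rows downward; lengths in m; the calibration is good to about 2 mm. A picture is of the moment at which its call begins.
- r.hand_in(): hands the job in, once; it reports no verdict.
The state is a dict: "clock": time; "joints": joint angles; "qvel": joint speeds; "tau": joint torques, N m; "tcp_pos": TCP position; "orientation": TCP orientation; "contact_force": force on the tool from outside, world axes, zero at the start; "moment": the same for the moment, N m; "grip_width": finger opening in m.
Only numpy, scipy, OpenCV 4.12 (cv2) and the standard library are available. Lean on these libraries where they do the work, as an engineer would, in place of code of your own. Each camera call takes 0.05 s, during which the arm holds its last target.

## Working session

There is one attempt and no reset: what is moved stays moved. The work goes in short steps, Python scripts to look and compute and a tool call to move; the robot and the scene stay as the last step left them, time stands still between calls to the robot, and variables do not carry over. Pictures are saved under pics/ and viewed, and the job is handed in when it is done.

Besides the shell and the picture viewer there is one more tool, called after ">>>" in YAML: its name, and indented under it one key for each argument. jog_arm: Moves the arm, as the interface text tells. Its arguments: {"type":"object","properties":{"motion":{"type":"array","items":{"type":"array"}},"force":{"type":"number"}},"required":["motion"]}

```bash
mkdir -p pics; python3 - <<'E'
from bench import r
import cv2
o=r.get_obs()
for k,v in o.items(): print(k,v)
print(r.tip_extent)
for n in ("top","side"):
    f=r.grab_frame(n)
    cv2.imwrite(f"pics/{n}0.png",f["image"][:,:,::-1])
    print(n,{k:f[k] for k in f if k not in("image","range_z")})
E
```

```text
clock 0.0
joints [-1.22208115  0.47781889  0.02234353  1.55648033 -0.01149067  1.10930558
 -0.08310334]
qvel [-0.00139934 -0.00152094 -0.000673   -0.00123867  0.00136086  0.0015504
  0.0017323 ]
tau [ 7.76023280e-04 -5.96461916e+01  1.60837445e+00 -2.81187737e+01
  1.25175508e-02  9.59345314e-03  1.67953476e-05]
tcp_pos [0.29750045 0.60526209 0.24930098]
orientation [-1.54282405  0.35851331 -0.35807375]
contact_force [ 0.23263627 -0.06274539 -0.91677407]
moment [-0.03164192  0.04828621 -0.01578957]
grip_width 0.08589757032678855
0.019
top {'fx': 414.61306872815493, 'fy': 414.61306872815493, 'cx': 319.73130241629786, 'cy': 199.9871639607235, 'k1': -0.08203410003665126, 'xyz': array([0.40806656, 0.01174697, 0.98509554]), 'orientation': array([-2.14384882,  2.12573751, -0.24101912])}
side {'fx': 487.0781784468556, 'fy': 487.0781784468556, 'cx': 319.6841770469835, 'cy': 203.1238156669884, 'k1': -0.05619438163613748, 'xyz': array([ 0.50134681, -0.92082448,  0.63460206]), 'orientation': array([-2.1141176 ,  0.08736554, -0.01601922])}
```

View pics/top0.png

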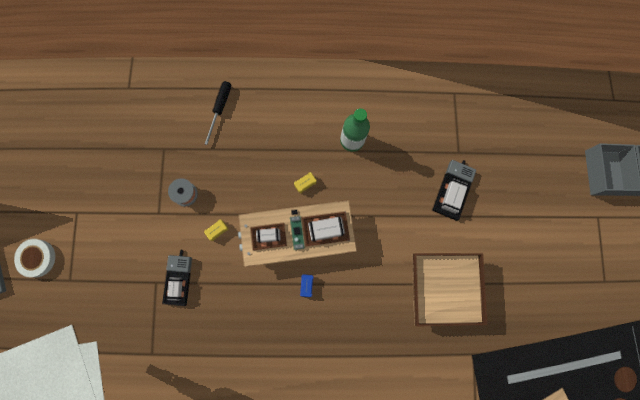

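View pics/side0.png

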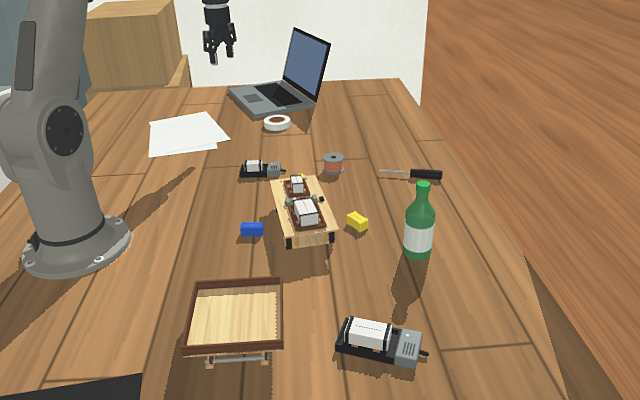

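```bash
cat > h.py <<'E'
import numpy as np, cv2
from scipy.spatial.transform import Rotation as R
from bench import r
def cloud(f):
    K=np.array([[f["fx"],0,f["cx"]],[0,f["fy"],f["cy"]],[0,0,1]])
    h,w=f["range_z"].shape
    u,v=np.meshgrid(np.arange(w),np.arange(h))
    # distort: xd = x(1+k1 r^2)
    n=cv2.undistortPointsIter(np.stack([u,v],-1).reshape(-1,1,2).astype(np.float64),K,np.array([f["k1"],0,0,0.]),None,None,(3,50,1e-10)).reshape(h,w,2)
    z=f["range_z"]
    P=np.stack([n[...,0]*z,n[...,1]*z,z],-1)
    W=P@R.from_rotvec(f["orientation"]).as_matrix().T+f["xyz"]
    W[z==0]=np.nan
    return W
def comps(mask,W,minn=60):
    n,l,s,c=cv2.connectedComponentsWithStats(mask.astype(np.uint8))
    out=[]
    for i in range(1,n):
        if s[i,4]<minn: continue
        p=W[l==i]; 
        (cx,cy),(a,b),t=cv2.minAreaRect((p[:,:2]*1000).astype(np.float32))
        if a<b: a,b,t=b,a,t+90
        t=(t+90)%180-90
        out.append(dict(px=c[i].round(),n=s[i,4],c=(round(cx,1),round(cy,1)),size=(round(a,1),round(b,1)),ang=round(t,1),z=np.round(np.nanpercentile(p[:,2],[5,50,95])*1000,1)))
    return out
def show(l):
    for d in l: print(d["px"],d["n"],"c",d["c"],"size",d["size"],"ang",d["ang"],"z",d["z"])
E
python3 - <<'E'
from h import *
f=r.grab_frame("top");W=cloud(f);z=W[...,2];im=f["image"].astype(int)
print("bench z",np.nanpercentile(z[230:260,360:410],[5,50,95]), z[180:200,250:260].mean())
for lo,hi,nm in((.026,.06,"low"),(.080,.1,"bay"),(.06,.075,"60-75"),(.013,.021,"rim"),(.02,.026,"box"),(.1,.3,"hi"),(.009,.06,"")):
    print(nm);m=(z>lo)&(z<hi);show(comps(m,W,30))
E
```

```text
bench z [-2.99240873e-03 -6.13311789e-07  2.96656710e-03] nan
low
[350. 144.] 113 c (733.6, -93.3) size (59.3, 26.2) ang 74.2 z [28.2 43.7 57.7]
[616. 168.] 1224 c (681.9, -783.2) size (140.5, 121.9) ang 89.8 z [27.6 45.5 59.2]
[180. 191.] 483 c (611.2, 306.3) size (58.0, 56.1) ang 67.0 z [36.7 39.6 42.4]
[455. 195.] 540 c (609.8, -342.5) size (73.5, 42.1) ang -22.4 z [31.5 37.6 40.6]
[413. 269.] 47 c (435.6, -230.5) size (65.1, 2.4) ang 1.2 z [45.7 53.  58.8]
[449. 289.] 4397 c (390.0, -310.9) size (151.4, 148.5) ang -0.2 z [47.1 49.9 53.2]
[174. 288.] 275 c (387.1, 309.9) size (51.0, 26.8) ang -1.7 z [30.7 35.4 38.7]
[414. 306.] 70 c (354.1, -228.9) size (84.8, 1.8) ang 1.4 z [45.8 53.  59.7]
bay
[353. 137.] 82 c (733.2, -93.6) size (56.9, 21.5) ang 75.0 z [81.2 90.2 99.3]
[326. 228.] 634 c (522.0, -30.9) size (74.1, 40.6) ang -79.3 z [87.8 90.8 93.5]
[267. 234.] 287 c (506.7, 96.2) size (50.5, 26.7) ang -83.9 z [85.7 88.7 91.3]
60-75
[351. 141.] 53 c (732.1, -93.8) size (56.4, 20.1) ang 76.2 z [61.7 66.8 73.9]
[295. 233.] 4412 c (514.4, 32.7) size (248.9, 117.2) ang -81.5 z [60.5 
[... 2180 characters left out ...]
 514 c (611.2, 306.3) size (58.0, 56.1) ang 67.0 z [19.8 39.5 42.4]
[216. 229.] 272 c (524.4, 224.1) size (50.5, 27.4) ang -51.5 z [15.  23.5 26.4]
[ 33. 258.] 1176 c (449.4, 659.2) size (91.4, 89.4) ang 66.2 z [15.2 21.6 24.4]
[177. 280.] 1150 c (411.3, 309.7) size (123.3, 55.2) ang -4.8 z [10.5 20.  36.9]
[413. 269.] 47 c (435.6, -230.5) size (65.1, 2.4) ang 1.2 z [45.7 53.  58.8]
[449. 289.] 4397 c (390.0, -310.9) size (151.4, 148.5) ang -0.2 z [47.1 49.9 53.2]
[  1. 284.] 66 c (391.2, 735.1) size (52.2, 13.7) ang 7.4 z [ 9.9 13.7 17.5]
[306. 285.] 260 c (397.6, 11.1) size (50.3, 26.2) ang -3.7 z [20.8 23.5 26.4]
[414. 306.] 70 c (354.1, -228.9) size (84.8, 1.8) ang 1.4 z [45.8 53.  59.7]
```

```bash
cat >> h.py <<'E'
def plan(x,y,z,ang):
    """target mm, ang deg of pack long axis; prints turn then shift in turned tool frame"""
    o=r.get_obs();Rc=R.from_rotvec(o["orientation"]).as_matrix();p=np.array(o["tcp_pos"])*1000
    best=None
    for k in (0,180):
        a=np.radians(ang+90+k);zz=np.array([np.cos(a),np.sin(a),0]);yy=np.array([0,0,-1.]);Rt=np.stack([np.cross(yy,zz),yy,zz],1)
        t=np.degrees(R.from_matrix(Rc.T@Rt).as_rotvec())
        if best is None or np.linalg.norm(t)<np.linalg.norm(best[0]): best=(t,Rt)
    t,Rt=best
    d=np.array([x,y,z])-p
    print("t %.2f tcp"%o["clock"],p.round(1),"grip %.1f"%(o["grip_width"]*1000),"F",np.round(o["contact_force"],1))
    print(" turn",t.round(2)," shift after turn",(Rt.T@d).round(1)," shift now",(Rc.T@d).round(1))
E
python3 - <<'E'
from h import *
f=r.grab_frame("top");W=cloud(f);z=W[...,2];im=f["image"].astype(int)
V=im.max(2)
for lo,hi in((.062,.074),):
    m=(z>lo)&(z<hi)&(V<95);show(comps(m,W,60))
print("chargers");m=(z>.008)&(z<.0195)&(V<80);m=cv2.morphologyEx(m.astype(np.uint8),cv2.MORPH_OPEN,np.ones((2,2)));show(comps(m,W,60))
g=cv2.resize(f["image"][190:330,150:500],None,fx=2.2,fy=2.2,interpolation=cv2.INTER_CUBIC);cv2.imwrite("pics/z1.png",g[:,:,::-1])
f=r.grab_frame("side");W=cloud(f);z=W[...,2];print("side")
for lo,hi in((.030,.048),(.080,.1)):show(comps((z>lo)&(z<hi)&(W[...,0]>.35)&(W[...,0]<.72),W,60))
plan(523,-31,200,-79.3)
E
```

```text
[320. 229.] 693 c (520.2, -19.4) size (124.3, 64.1) ang -81.9 z [63.3 66.6 71.8]
[269. 237.] 392 c (503.7, 95.2) size (73.8, 49.5) ang -81.7 z [63.2 66.3 72. ]
[453. 293.] 548 c (390.6, -308.5) size (161.7, 157.5) ang 89.9 z [63.4 67.4 70.2]
chargers
[450. 197.] 424 c (611.7, -348.0) size (104.8, 75.4) ang -23.0 z [ 2.5 13.6 24.1]
[  2. 284.] 77 c (386.8, 736.5) size (49.8, 16.8) ang 1.8 z [ 1.1 11.2 17.1]
[177. 289.] 415 c (385.5, 311.0) size (84.9, 44.1) ang -14.7 z [ 1.6 12.6 20.6]
side
[293.  26.] 193 c (538.0, 2148.6) size (363.8, 57.0) ang 1.6 z [31.4 39.3 46.9]
[300.  87.] 178 c (528.8, 971.0) size (343.7, 18.0) ang -68.5 z [30.8 38.9 47.1]
[333. 158.] 195 c (609.4, 303.4) size (59.7, 56.2) ang 85.7 z [31.5 37.8 40.3]
[253. 163.] 91 c (383.7, 305.2) size (51.0, 27.8) ang -6.1 z [30.7 33.8 36.4]
[368. 330.] 905 c (607.3, -344.7) size (74.6, 43.3) ang -21.2 z [32.5 37.  39. ]
[256. 352.] 76 c (424.6, -387.5) size (77.8, 4.0) ang 0.8 z [44.1 46.3 47.8]
[293.  17.] 210 c (535.2, 2150.1) size (362.3, 67.6) ang 0.3 z [81.1 90.1 99.1]
[303.  73.] 210 c (544.7, 976.8) size (349.0, 17.7) ang -67.7 z [81.5 90.2 98.4]
[296. 181.] 145 c (502.8, 92.7) size (54.8, 26.1) ang -83.1 z [81.1 86.7 88.7]
[305. 209.] 423 c (518.6, -35.5) size (77.7, 40.7) ang -79.1 z [81.3 89.  90.9]
t 0.25 tcp [297.6 605.6 249.8] grip 85.5 F [ 0.2 -0.4 -0.2]
 turn [4.000e-02 5.313e+01 3.000e-02]  shift after turn [667.3  49.8 103.3]  shift now [ 483.    50.3 -471.8]
```

View pics/z1.png

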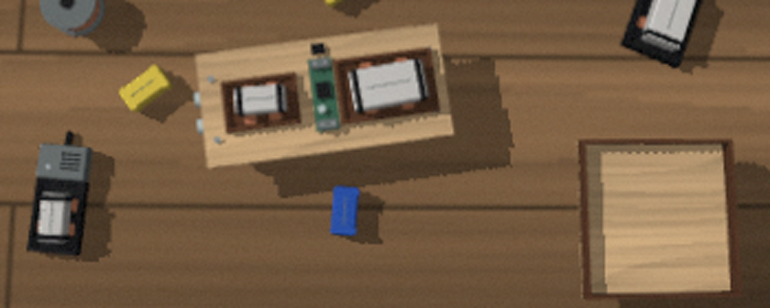

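>>> jog_arm:
  motion:
    - [1, [0, 0, 0], [0, 6.6, 0]]
    - [1, [0, 0, 0], [0, 6.6, 0]]
    - [1, [0, 0, 0], [0, 6.6, 0]]
    - [1, [0, 0, 0], [0, 6.6, 0]]
    - [1, [0, 0, 0], [0, 6.6, 0]]
    - [1, [0, 0, 0], [0, 6.6, 0]]
    - [1, [0, 0, 0], [0, 6.6, 0]]
    - [1, [0, 0, 0], [0, 6.6, 0]]
  force: 40

```text
clock: 0.92
tcp_pos: [0.2976, 0.6057, 0.2501]
orientation: [-1.292, 1.07, -1.071]
contact_force: [0.8, -0.5, -1.1]
grip_width: 0.0854
```

>>> jog_arm:
  motion:
    - [1, [0.03, 0, 0.005], [0, 0, 0]]
    - [1, [0.033, 0, 0.005], [0, 0, 0]]
    - [1, [0.033, 0, 0.005], [0, 0, 0]]
    - [1, [0.033, 0, 0.005], [0, 0, 0]]
    - [1, [0.033, 0, 0.005], [0, 0, 0]]
    - [1, [0.033, 0, 0.005], [0, 0, 0]]
    - [1, [0.033, 0, 0.005], [0, 0, 0]]
    - [1, [0.033, 0, 0.005], [0, 0, 0]]
    - [1, [0.033, 0, 0.005], [0, 0, 0]]
    - [1, [0.033, 0, 0.005], [0, 0, 0]]

```text
clock: 1.75
tcp_pos: [0.4096, 0.2928, 0.2504]
orientation: [-1.294, 1.066, -1.066]
contact_force: [0.1, 0.2, -0.5]
grip_width: 0.0852
```

```bash
python3 -c "
from h import *
plan(522,-32,200,-80)"
```

```text
t 1.75 tcp [409.6 292.8 250.4] grip 85.2 F [ 0.1  0.2 -0.5]
 turn [-0.01  1.03 -0.02]  shift after turn [339.4  50.4  54.3]  shift now [340.3  50.3  48.2]
```

>>> jog_arm:
  motion:
    - [1, [0, 0, 0], [0, 1, 0]]
    - [1, [0.037, 0.0, 0.006], [0, 0, 0]]
    - [1, [0.038, 0, 0.006], [0, 0, 0]]
    - [1, [0.038, 0, 0.006], [0, 0, 0]]
    - [1, [0.038, 0, 0.006], [0, 0, 0]]
    - [1, [0.038, 0, 0.006], [0, 0, 0]]
    - [1, [0.038, 0, 0.006], [0, 0, 0]]
    - [1, [0.038, 0.01, 0.006], [0, 0, 0]]
    - [1, [0.038, 0.02, 0.006], [0, 0, 0]]
    - [1, [0.036, 0.02, 0.006], [0, 0, 0]]

```text
clock: 2.58
tcp_pos: [0.5222, -0.0301, 0.2014]
orientation: [-1.285, 1.077, -1.08]
contact_force: [0.1, 1.3, -0.0]
grip_width: 0.0855
```

```bash
python3 -c "
from h import *
plan(522,-32,92,-80)
f=r.grab_frame('side');cv2.imwrite('pics/s2.png',f['image'][:,:,::-1])"
```

```text
t 2.58 tcp [522.2 -30.1 201.4] grip 85.5 F [ 0.1  1.3 -0. ]
 turn [-0.17  0.03 -0.01]  shift after turn [  1.8 109.4  -0.5]  shift now [  1.8 109.4  -0.8]
```

View pics/s2.png

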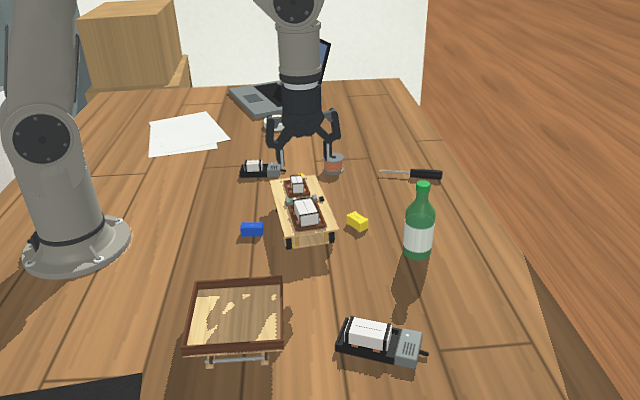

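>>> jog_arm:
  motion:
    - [1, [0, 0.02, 0], [0, 0, 0]]
    - [1, [0, 0.025, 0], [0, 0, 0]]
    - [1, [0, 0.025, 0], [0, 0, 0]]
    - [1, [0, 0.02, 0], [0, 0, 0]]
    - [1, [0, 0.01, 0], [0, 0, 0]]
    - [1, [0, 0.009, 0], [0, 0, 0]]
    - [1, [0, 0, 0], [0, 0, 0]]
    - [1, [0, 0, 0], [0, 0, 0]]

```text
clock: 3.3
tcp_pos: [0.5214, -0.0286, 0.0925]
orientation: [-1.287, 1.079, -1.08]
contact_force: [-0.3, 0.2, 0.1]
grip_width: 0.0854
```

```bash
python3 -c "
from h import *
plan(522,-32,92,-80)
f=r.grab_frame('side');cv2.imwrite('pics/s3.png',cv2.resize(f['image'][100:280,210:420],None,fx=3,fy=3)[:,:,::-1])"
```

```text
t 3.30 tcp [521.4 -28.6  92.5] grip 85.4 F [-0.3  0.2  0.1]
 turn [-0.02  0.02  0.  ]  shift after turn [ 3.5  0.5 -0. ]  shift now [ 3.5  0.5 -0. ]
```

View pics/s3.png

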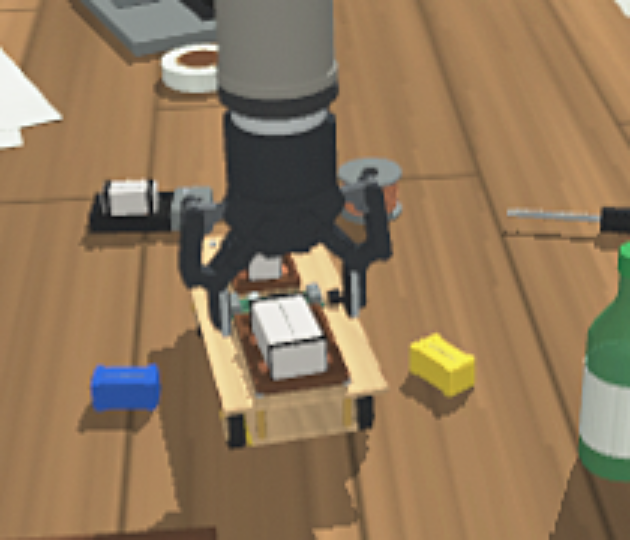

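>>> jog_arm:
  motion:
    - [1, [0.004, 0, 0], [0, 0, 0]]
    - [0, [0, 0, 0], [0, 0, 0]]
    - [0, [0, 0, 0], [0, 0, 0]]
    - [0, [0, 0, 0], [0, 0, 0]]
    - [0, [0, 0, 0], [0, 0, 0]]
    - [0, [0, 0, 0], [0, 0, 0]]
    - [0, [0, 0, 0], [0, 0, 0]]
    - [0, [0, 0, 0], [0, 0, 0]]
  force: 40

```text
clock: 4.02
tcp_pos: [0.5218, -0.0325, 0.0925]
orientation: [-1.286, 1.079, -1.079]
contact_force: [-1.2, 0.5, 5.0]
grip_width: 0.0388
```

```bash
python3 -c "
from h import *
plan(522,-32,92,-80)
f=r.grab_frame('side');cv2.imwrite('pics/s4.png',cv2.resize(f['image'][100:280,210:420],None,fx=3,fy=3)[:,:,::-1])"
```

```text
t 4.02 tcp [521.8 -32.5  92.5] grip 38.8 F [-1.2  0.5  5. ]
 turn [-0.02  0.02 -0.02]  shift after turn [-0.4  0.5  0.2]  shift now [-0.4  0.5  0.2]
```

View pics/s4.png

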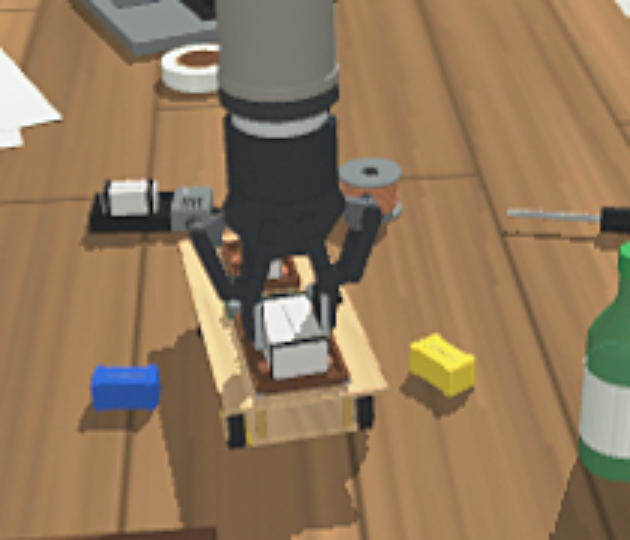

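>>> jog_arm:
  motion:
    - [0, [0, -0.01, 0], [0, 0, 0]]
    - [0, [0, -0.015, 0], [0, 0, 0]]
    - [0, [0, -0.025, 0], [0, 0, 0]]
    - [0, [0, -0.025, 0], [0, 0, 0]]
    - [0, [0, -0.025, 0], [0, 0, 0]]
    - [0, [0, -0.015, 0], [0, 0, 0]]
    - [0, [0, 0, 0], [0, 0, 0]]
    - [0, [0, 0, 0], [0, 0, 0]]

```text
clock: 4.73
tcp_pos: [0.522, -0.0324, 0.2077]
orientation: [-1.285, 1.078, -1.08]
contact_force: [0.2, 0.0, -1.9]
grip_width: 0.0389
```

```bash
python3 -c "
from h import *
plan(390.5,-309.5,180,-80)
f=r.grab_frame('side');cv2.imwrite('pics/s5.png',cv2.resize(f['image'][60:280,210:420],None,fx=2.5,fy=2.5)[:,:,::-1])"
```

```text
t 4.73 tcp [522.  -32.4 207.7] grip 38.9 F [ 0.2  0.  -1.9]
 turn [-0.1   0.04 -0.02]  shift after turn [ 250.1   27.7 -177.6]  shift now [ 250.    27.3 -177.8]
```

View pics/s5.png

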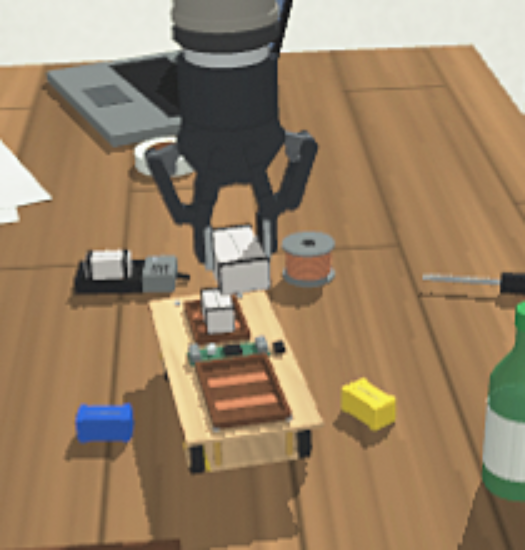

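>>> jog_arm:
  motion:
    - [0, [0.015, 0, -0.01], [0, 0, 0]]
    - [0, [0.027, 0, -0.02], [0, 0, 0]]
    - [0, [0.03, 0, -0.022], [0, 0, 0]]
    - [0, [0.03, 0, -0.022], [0, 0, 0]]
    - [0, [0.03, 0, -0.022], [0, 0, 0]]
    - [0, [0.03, 0, -0.022], [0, 0, 0]]
    - [0, [0.03, 0, -0.022], [0, 0, 0]]
    - [0, [0.03, 0.01, -0.02], [0, 0, 0]]
    - [0, [0.02, 0.01, -0.013], [0, 0, 0]]
    - [0, [0.008, 0.008, -0.005], [0, 0, 0]]

```text
clock: 5.62
tcp_pos: [0.3866, -0.3129, 0.1775]
orientation: [-1.287, 1.085, -1.082]
contact_force: [-0.1, 0.4, -1.6]
grip_width: 0.039
```

```bash
python3 -c "
from h import *
plan(390.5,-309.5,78.5,-80)
f=r.grab_frame('top');W=cloud(f);z=W[...,2];show(comps((z>.06)&(z<.085)&(W[...,1]>-.15),W,60))
V=f['image'].max(2)
show(comps((z>.062)&(z<.078)&(V<95)&(W[...,1]>-.15),W,60))
f=r.grab_frame('side');cv2.imwrite('pics/s6.png',f['image'][:,:,::-1])"
```

```text
t 5.62 tcp [ 386.6 -312.9  177.5] grip 39.0 F [-0.1  0.4 -1.6]
 turn [ 0.17 -0.29  0.01]  shift after turn [-2.7 99.   4.5]  shift now [-2.7 99.   4.8]
[352. 140.] 102 c (735.4, -92.0) size (59.8, 26.1) ang 68.6 z [62.2 73.7 84. ]
[299. 232.] 5106 c (514.4, 32.8) size (249.2, 117.3) ang -81.6 z [60.5 63.5 70.9]
[321. 229.] 1055 c (520.0, -19.2) size (122.2, 66.9) ang -80.0 z [63.  65.8 71.6]
[270. 237.] 389 c (503.8, 95.4) size (73.6, 49.6) ang -81.3 z [63.  66.1 71.3]
```

View pics/s6.png

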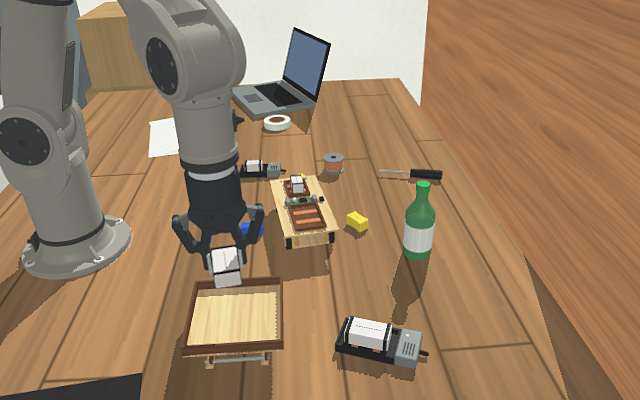

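>>> jog_arm:
  motion:
    - [0, [-0.002, 0.015, 0.003], [0, 0, 0]]
    - [0, [0, 0.022, 0], [0, 0, 0]]
    - [0, [0, 0.022, 0], [0, 0, 0]]
    - [0, [0, 0.02, 0], [0, 0, 0]]
    - [0, [0, 0.01, 0], [0, 0, 0]]
    - [0, [0, 0.005, 0], [0, 0, 0]]
    - [0, [0, 0.003, 0], [0, 0, 0]]
    - [0, [0, 0, 0], [0, 0, 0]]
    - [0, [0, 0, 0], [0, 0, 0]]

```text
clock: 6.47
tcp_pos: [0.3931, -0.3074, 0.0828]
orientation: [-1.287, 1.078, -1.08]
contact_force: [-0.0, -0.4, -1.4]
grip_width: 0.0393
```

```bash
python3 -c "
from h import *
plan(390.5,-309.5,78.5,-80)
f=r.grab_frame('side');cv2.imwrite('pics/s7.png',cv2.resize(f['image'][180:400,130:340],None,fx=2.5,fy=2.5)[:,:,::-1])"
```

```text
t 6.47 tcp [ 393.1 -307.4   82.8] grip 39.3 F [-0.  -0.4 -1.4]
 turn [-0.06  0.04  0.04]  shift after turn [ 1.6  4.3 -3. ]  shift now [ 1.6  4.3 -3. ]
```

View pics/s7.png

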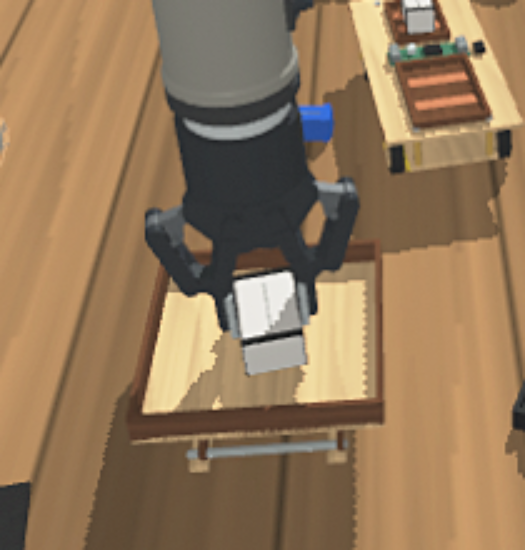

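>>> jog_arm:
  motion:
    - [0, [0, 0.003, 0], [0, 0, 0]]
    - [0, [0, 0.0015, 0], [0, 0, 0]]
    - [0, [0, 0, 0], [0, 0, 0]]
    - [0.8, [0, 0, 0], [0, 0, 0]]
    - [0.8, [0, 0, 0], [0, 0, 0]]
    - [0.8, [0, 0, 0], [0, 0, 0]]
    - [0.8, [0, 0, 0], [0, 0, 0]]
    - [0.8, [0, 0, 0], [0, 0, 0]]

```text
clock: 7.18
tcp_pos: [0.3927, -0.3073, 0.0777]
orientation: [-1.287, 1.079, -1.08]
contact_force: [-0.6, -0.1, 0.5]
grip_width: 0.0683
```

>>> jog_arm:
  motion:
    - [0.8, [0, -0.01, 0], [0, 0, 0]]
    - [0.8, [0, -0.02, 0], [0, 0, 0]]
    - [0.8, [0, -0.03, 0], [0, 0, 0]]
    - [0.8, [0, -0.03, 0], [0, 0, 0]]
    - [0.8, [0, -0.02, 0], [0, 0, 0]]
    - [0.8, [0, 0, 0], [0, 0, 0]]
    - [0.8, [0, 0, 0], [0, 0, 0]]

```text
clock: 7.77
tcp_pos: [0.3933, -0.3075, 0.189]
orientation: [-1.285, 1.077, -1.081]
contact_force: [0.4, 0.4, 0.0]
grip_width: 0.0682
```

```bash
python3 -c "
from h import *
plan(609.5,-343,180,-22.5)
f=r.grab_frame('side');cv2.imwrite('pics/s8.png',f['image'][:,:,::-1])
W=cloud(f);z=W[...,2];show(comps((z>.065)&(z<.095)&(abs(W[...,1]+.31)<.07)&(abs(W[...,0]-.39)<.07),W,60))"
```

```text
t 7.77 tcp [ 393.3 -307.5  189. ] grip 68.2 F [0.4 0.4 0. ]
 turn [ -0.12 -57.47   0.15]  shift after turn [213.3   9.   50. ]  shift now [ 72.6   9.7 206.7]
[237. 307.] 808 c (391.5, -308.3) size (76.2, 39.3) ang -80.0 z [68.7 75.3 77.1]
```

View pics/s8.png

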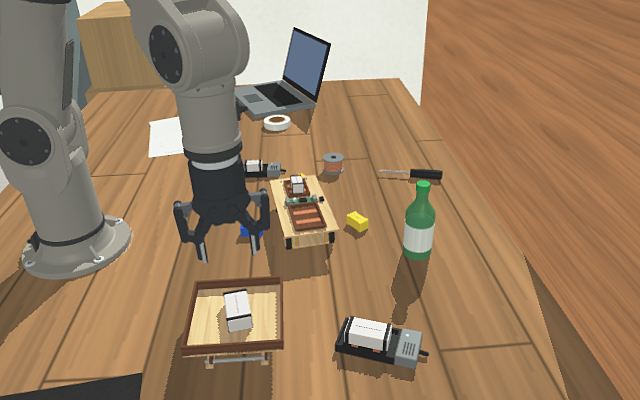

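>>> jog_arm:
  motion:
    - [1, [0, -0.002, 0], [0, -6.4, 0]]
    - [1, [0, 0, 0], [0, -6.4, 0]]
    - [1, [0, 0, 0], [0, -6.4, 0]]
    - [1, [0, 0, 0], [0, -6.4, 0]]
    - [1, [0, 0, 0], [0, -6.4, 0]]
    - [1, [0, 0, 0], [0, -6.4, 0]]
    - [1, [0, 0, 0], [0, -6.4, 0]]
    - [1, [0, 0, 0], [0, -6.4, 0]]
    - [1, [0, 0, 0], [0, -6.3, 0]]

```text
clock: 8.57
tcp_pos: [0.3917, -0.3067, 0.1882]
orientation: [-1.549, 0.306, -0.301]
contact_force: [-0.1, -0.8, 0.1]
grip_width: 0.085
```

>>> jog_arm:
  motion:
    - [1, [0.015, 0, 0.004], [0, 0, 0]]
    - [1, [0.03, 0, 0.007], [0, 0, 0]]
    - [1, [0.03, 0, 0.007], [0, 0, 0]]
    - [1, [0.03, 0, 0.007], [0, 0, 0]]
    - [1, [0.03, 0, 0.007], [0, 0, 0]]
    - [1, [0.03, 0, 0.007], [0, 0, 0]]
    - [1, [0.03, 0, 0.007], [0, 0, 0]]
    - [1, [0.018, 0.0, 0.004], [0, 0, 0]]
    - [1, [0, 0.01, 0], [0, 0, 0]]
    - [1, [0, 0, 0], [0, 0, 0]]

```text
clock: 9.4
tcp_pos: [0.6075, -0.3413, 0.1755]
orientation: [-1.548, 0.311, -0.302]
contact_force: [-0.7, -0.4, -0.7]
grip_width: 0.0855
```

```bash
python3 -c "
from h import *
plan(609.5,-343,39,-22.5)
f=r.grab_frame('side');cv2.imwrite('pics/s9.png',f['image'][:,:,::-1])
f=r.grab_frame('top');W=cloud(f);z=W[...,2]
show(comps((z>.065)&(z<.095)&(abs(W[...,1]+.31)<.07)&(abs(W[...,0]-.39)<.07),W,60))"
```

```text
t 9.40 tcp [ 607.5 -341.3  175.5] grip 85.5 F [-0.7 -0.4 -0.7]
 turn [-0.01  0.08 -0.33]  shift after turn [  2.5 136.5  -0.8]  shift now [  3.3 136.5  -0.9]
[449. 287.] 602 c (393.5, -305.1) size (74.6, 39.2) ang -79.6 z [71.8 75.8 78.3]
```

View pics/s9.png

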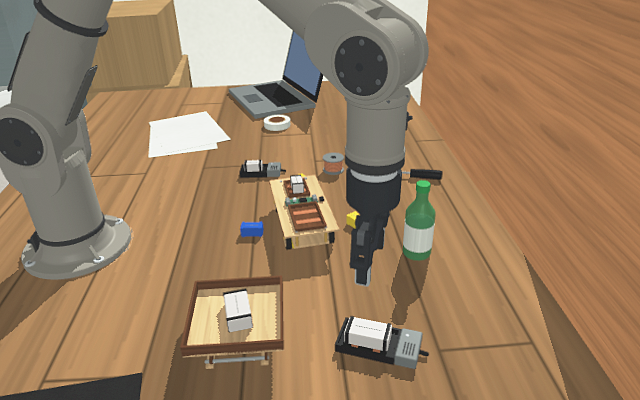

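>>> jog_arm:
  motion:
    - [1, [0.003, 0.015, 0], [0, 0, 0]]
    - [1, [0, 0.025, 0], [0, 0, 0]]
    - [1, [0, 0.03, 0], [0, 0, 0]]
    - [1, [0, 0.03, 0], [0, 0, 0]]
    - [1, [0, 0.02, 0], [0, 0, 0]]
    - [1, [0, 0.01, 0], [0, 0, 0]]
    - [1, [0, 0.005, 0], [0, 0, 0]]
    - [1, [0, 0.001, 0], [0, 0, 0]]
    - [1, [0, 0, 0], [0, 0, 0]]
    - [1, [0, 0, 0], [0, 0, 0]]

```text
clock: 10.33
tcp_pos: [0.6121, -0.3442, 0.0452]
orientation: [-1.549, 0.306, -0.31]
contact_force: [0.1, -0.6, 0.3]
grip_width: 0.0855
```

```bash
python3 -c "
from h import *
plan(609,-344,39,-22.5)
f=r.grab_frame('side');cv2.imwrite('pics/s10.png',cv2.resize(f['image'][220:400,280:490],None,fx=2.5,fy=2.5)[:,:,::-1])"
```

```text
t 10.33 tcp [ 612.1 -344.2   45.2] grip 85.5 F [ 0.1 -0.6  0.3]
 turn [0.01 0.01 0.15]  shift after turn [-3.   6.2 -1. ]  shift now [-3.   6.2 -1. ]
```

View pics/s10.png

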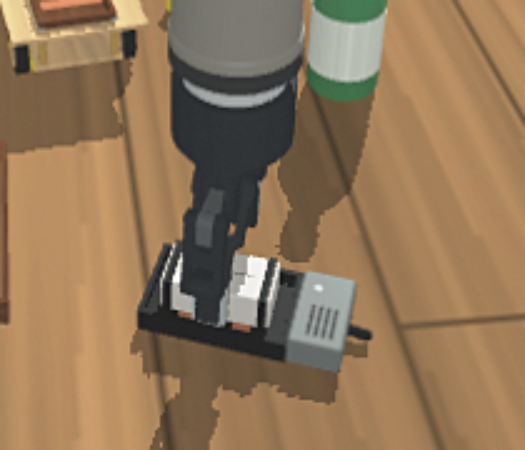

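>>> jog_arm:
  motion:
    - [1, [-0.002, 0.003, -0.001], [0, 0, 0]]
    - [1, [0, 0.003, 0], [0, 0, 0]]
    - [1, [0, 0, 0], [0, 0, 0]]
    - [0, [0, 0, 0], [0, 0, 0]]
    - [0, [0, 0, 0], [0, 0, 0]]
    - [0, [0, 0, 0], [0, 0, 0]]
    - [0, [0, 0, 0], [0, 0, 0]]
    - [0, [0, 0, 0], [0, 0, 0]]
    - [0, [0, 0, 0], [0, 0, 0]]
    - [0, [0, 0, 0], [0, 0, 0]]
  force: 40

```text
clock: 11.22
tcp_pos: [0.6093, -0.344, 0.0379]
orientation: [-1.549, 0.307, -0.308]
contact_force: [0.2, 0.2, 3.0]
grip_width: 0.0392
```

>>> jog_arm:
  motion:
    - [0, [0, -0.01, 0], [0, 0, 0]]
    - [0, [0, -0.02, 0], [0, 0, 0]]
    - [0, [0, -0.03, 0], [0, 0, 0]]
    - [0, [0, -0.035, 0], [0, 0, 0]]
    - [0, [0, -0.035, 0], [0, 0, 0]]
    - [0, [0, -0.03, 0], [0, 0, 0]]
    - [0, [0, -0.01, 0], [0, 0, 0]]
    - [0, [0, 0, 0], [0, 0, 0]]
    - [0, [0, 0, 0], [0, 0, 0]]

```text
clock: 11.97
tcp_pos: [0.6088, -0.3434, 0.2072]
orientation: [-1.548, 0.308, -0.307]
contact_force: [-0.6, -0.5, -1.3]
grip_width: 0.0393
```

```bash
python3 -c "
from h import *
plan(521.5,-33,180,-81.5)
f=r.grab_frame('side');cv2.imwrite('pics/s11.png',f['image'][:,:,::-1])
f=r.grab_frame('top');cv2.imwrite('pics/t11.png',f['image'][:,:,::-1])"
```

```text
t 11.97 tcp [ 608.8 -343.4  207.2] grip 39.3 F [-0.6 -0.5 -1.3]
 turn [-1.000e-02  5.903e+01 -3.000e-02]  shift after turn [-319.9   27.2  -40.4]  shift now [-199.3   27.4  253.5]
```

View pics/s11.png

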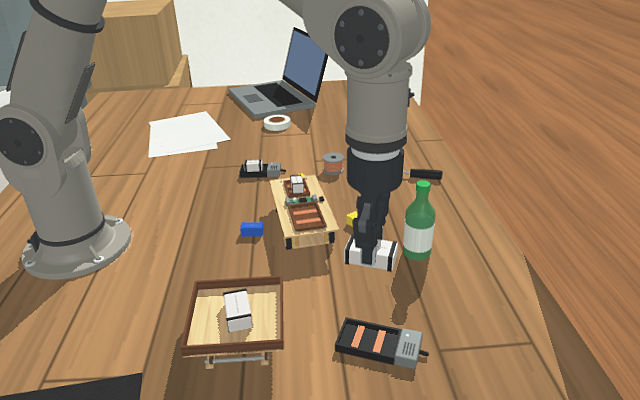

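View pics/t11.png

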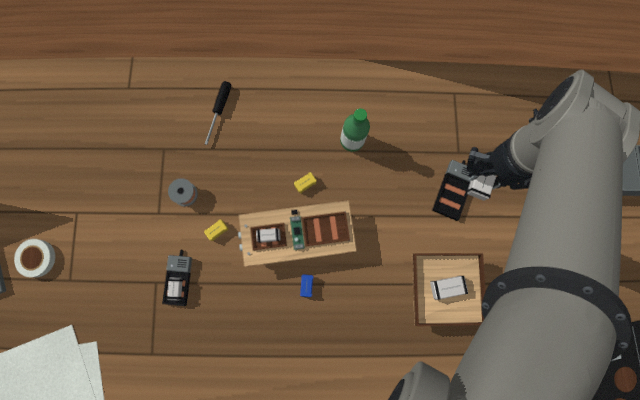

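>>> jog_arm:
  motion:
    - [0, [0, 0, 0], [0, 6.6, 0]]
    - [0, [0, 0, 0], [0, 6.6, 0]]
    - [0, [0, 0, 0], [0, 6.6, 0]]
    - [0, [0, 0, 0], [0, 6.6, 0]]
    - [0, [0, 0, 0], [0, 6.6, 0]]
    - [0, [0, 0, 0], [0, 6.6, 0]]
    - [0, [0, 0, 0], [0, 6.6, 0]]
    - [0, [0, 0, 0], [0, 6.6, 0]]
    - [0, [0, 0, 0], [0, 6.2, 0]]

```text
clock: 12.82
tcp_pos: [0.6081, -0.3431, 0.205]
orientation: [-1.275, 1.107, -1.1]
contact_force: [-0.9, 0.1, -1.4]
grip_width: 0.0392
```

>>> jog_arm:
  motion:
    - [0, [-0.015, 0, -0.002], [0, 0, 0]]
    - [0, [-0.03, 0, -0.004], [0, 0, 0]]
    - [0, [-0.035, 0, -0.004], [0, 0, 0]]
    - [0, [-0.035, 0, -0.004], [0, 0, 0]]
    - [0, [-0.035, 0, -0.004], [0, 0, 0]]
    - [0, [-0.035, 0, -0.004], [0, 0, 0]]
    - [0, [-0.035, 0, -0.004], [0, 0, 0]]
    - [0, [-0.035, 0, -0.004], [0, 0, 0]]
    - [0, [-0.03, 0, -0.004], [0, 0, 0]]
    - [0, [-0.015, 0, -0.002], [0, 0, 0]]

```text
clock: 13.65
tcp_pos: [0.5267, -0.0479, 0.2054]
orientation: [-1.28, 1.1, -1.092]
contact_force: [0.5, 0.2, -1.5]
grip_width: 0.0393
```

>>> jog_arm:
  motion:
    - [0, [-0.012, 0.01, -0.002], [0, 0, 0]]
    - [0, [0, 0.01, 0], [0, 0, 0]]
    - [0, [0, 0, 0], [0, 0, 0]]

```text
clock: 13.9
tcp_pos: [0.5234, -0.0408, 0.1846]
orientation: [-1.28, 1.101, -1.097]
contact_force: [0.1, -1.6, -0.8]
grip_width: 0.0388
```

```bash
python3 -c "
from h import *
plan(521.5,-33,93,-81.5)
f=r.grab_frame('side');cv2.imwrite('pics/s12.png',cv2.resize(f['image'][60:280,210:420],None,fx=2.5,fy=2.5)[:,:,::-1])
W=cloud(f);z=W[...,2];V=f['image'].max(2);show(comps((z>.008)&(z<.0195)&(V<100)&(W[...,1]<-.25)&(W[...,0]>.5),W,60))
show(comps((z>.1)&(z<.19)&(V>120)&(W[...,1]<.1),W,60))"
```

```text
t 13.90 tcp [523.4 -40.8 184.6] grip 38.8 F [ 0.1 -1.6 -0.8]
 turn [0.28 0.07 0.03]  shift after turn [-8.  91.6 -0.7]  shift now [-8.1 91.6 -0.3]
[368. 339.] 1591 c (608.3, -345.1) size (100.8, 70.2) ang -22.0 z [ 9.3 11.8 17. ]
[305. 170.] 283 c (518.4, -41.3) size (59.8, 56.2) ang -68.1 z [172.9 183.  184.6]
[ 92. 189.] 180 c (65.0, 8.3) size (40.6, 4.4) ang -81.6 z [103.8 138.9 175.9]
[309. 183.] 225 c (527.3, -77.4) size (37.4, 8.9) ang 9.8 z [159.3 172.  182.6]
[423. 183.] 69 c (750.5, -100.4) size (23.4, 23.3) ang 76.8 z [167.3 168.6 169.7]
[ 46. 208.] 830 c (-4.3, -67.4) size (59.9, 13.1) ang -2.2 z [104.1 141.5 179.8]
[422. 213.] 178 c (749.0, -122.1) size (34.6, 23.5) ang 16.4 z [102.3 110.7 128.2]
```

View pics/s12.png

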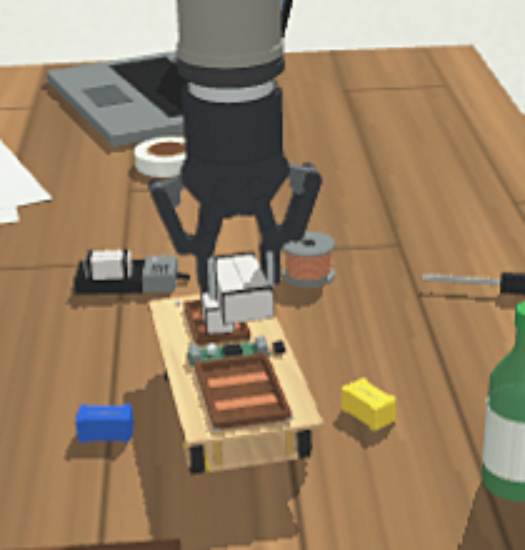

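>>> jog_arm:
  motion:
    - [0, [-0.006, 0.01, 0], [0, 0, 0]]
    - [0, [0, 0.02, 0], [0, 0, 0]]
    - [0, [0, 0.025, 0], [0, 0, 0]]
    - [0, [0, 0.015, 0], [0, 0, 0]]
    - [0, [0, 0.005, 0], [0, 0, 0]]
    - [0, [0, 0, 0], [0, 0, 0]]
    - [0, [0, 0, 0], [0, 0, 0]]
    - [0, [0, 0, 0], [0, 0, 0]]

```text
clock: 14.62
tcp_pos: [0.5252, -0.0354, 0.1135]
orientation: [-1.274, 1.098, -1.101]
contact_force: [0.4, -0.5, -0.1]
grip_width: 0.039
```

```bash
python3 -c "
from h import *
plan(521.5,-33,92,-81.5)
f=r.grab_frame('side');cv2.imwrite('pics/s13.png',cv2.resize(f['image'][100:280,210:420],None,fx=3,fy=3)[:,:,::-1])"
```

```text
t 14.62 tcp [525.2 -35.4 113.5] grip 39.0 F [ 0.4 -0.5 -0.1]
 turn [-0.1  -0.03  0.02]  shift after turn [-3.  21.5 -3.3]  shift now [-3.  21.5 -3.3]
```

View pics/s13.png

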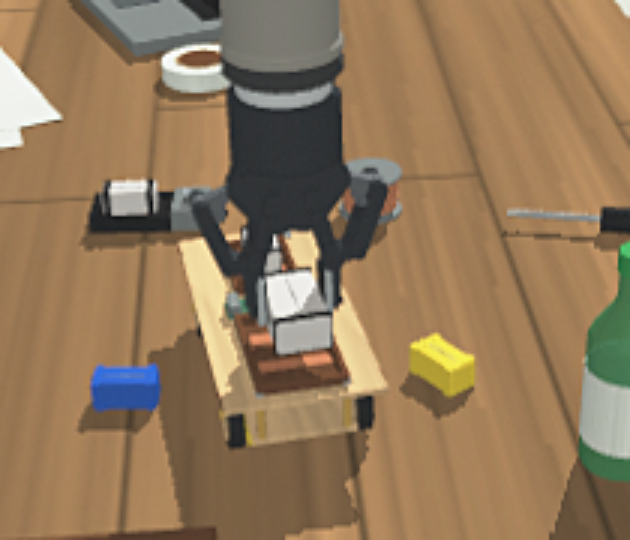

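>>> jog_arm:
  motion:
    - [0, [-0.003, 0.005, -0.003], [0, 0, 0]]
    - [0, [0, 0.008, 0], [0, 0, 0]]
    - [0, [0, 0.005, 0], [0, 0, 0]]
    - [0, [0, 0.002, 0], [0, 0, 0]]
    - [0, [0, 0.0, 0], [0, 0, 0]]
    - [0, [0, 0, 0], [0, 0, 0]]

```text
clock: 15.17
tcp_pos: [0.5209, -0.0325, 0.0924]
orientation: [-1.276, 1.099, -1.099]
contact_force: [0.6, 0.8, -1.8]
grip_width: 0.039
```

```bash
python3 -c "
from h import *
plan(521.5,-33,91.5,-81.5)
f=r.grab_frame('side');cv2.imwrite('pics/s14.png',cv2.resize(f['image'][100:280,210:420],None,fx=3,fy=3)[:,:,::-1])"
```

```text
t 15.17 tcp [520.9 -32.5  92.4] grip 39.0 F [ 0.6  0.8 -1.8]
 turn [0.02 0.02 0.01]  shift after turn [0.6 0.9 0.5]  shift now [0.6 0.9 0.5]
```

View pics/s14.png

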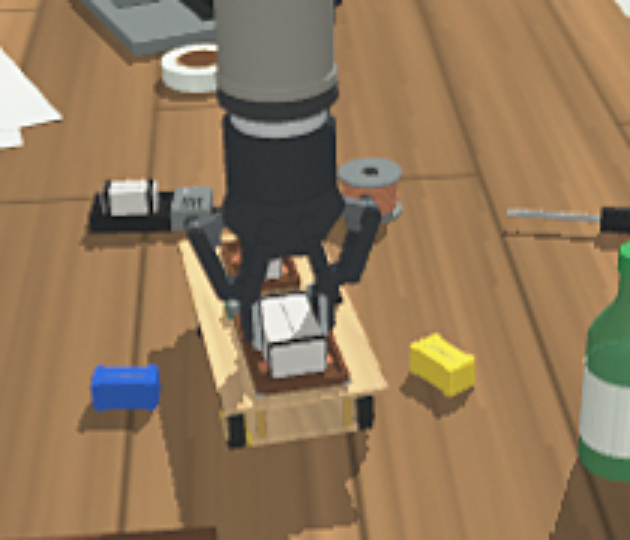

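Pack sits within the bay rim (290,340). Release and retreat.

>>> jog_arm:
  motion:
    - [0, [0, 0.001, 0], [0, 0, 0]]
    - [0, [0, 0, 0], [0, 0, 0]]
    - [0.8, [0, 0, 0], [0, 0, 0]]
    - [0.8, [0, 0, 0], [0, 0, 0]]
    - [0.8, [0, 0, 0], [0, 0, 0]]
    - [0.8, [0, 0, 0], [0, 0, 0]]
    - [0.8, [0, 0, 0], [0, 0, 0]]

```text
clock: 15.8
tcp_pos: [0.521, -0.0323, 0.0916]
orientation: [-1.276, 1.099, -1.099]
contact_force: [-0.9, 0.3, 0.0]
grip_width: 0.0679
```

>>> jog_arm:
  motion:
    - [0.8, [0, -0.01, 0], [0, 0, 0]]
    - [0.8, [0, -0.02, 0], [0, 0, 0]]
    - [0.8, [0, -0.03, 0], [0, 0, 0]]
    - [0.8, [0, -0.03, 0], [0, 0, 0]]
    - [0.8, [0, -0.02, 0], [0, 0, 0]]
    - [0.8, [0, 0, 0], [0, 0, 0]]
    - [0.8, [0, 0, 0], [0, 0, 0]]

```text
clock: 16.38
tcp_pos: [0.5217, -0.0323, 0.2031]
orientation: [-1.273, 1.097, -1.1]
contact_force: [0.3, -0.0, -0.9]
grip_width: 0.0684
```

```bash
python3 -c "
from h import *
plan(392.5,-307.5,180,-80)
f=r.grab_frame('side');cv2.imwrite('pics/s15.png',cv2.resize(f['image'][100:280,210:420],None,fx=3,fy=3)[:,:,::-1])
W=cloud(f);z=W[...,2];show(comps((z>.076)&(z<.1)&(abs(W[...,1]+.03)<.06)&(abs(W[...,0]-.52)<.07),W,60))"
```

```text
t 16.38 tcp [521.7 -32.3 203.1] grip 68.4 F [ 0.3 -0.  -0.9]
 turn [-0.18 -1.47 -0.03]  shift after turn [ 248.6   23.1 -175. ]  shift now [ 253.    22.4 -168.7]
[305. 210.] 455 c (519.3, -35.5) size (78.3, 40.9) ang -80.2 z [78.7 88.9 90.9]
```

View pics/s15.png

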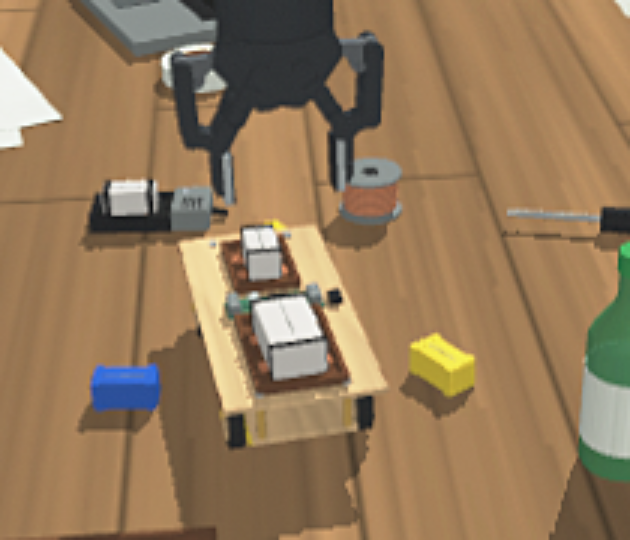

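>>> jog_arm:
  motion:
    - [0.9, [0, 0, 0], [0, -1.5, 0]]
    - [0.9, [0.025, 0, -0.018], [0, 0, 0]]
    - [0.9, [0.03, 0, -0.022], [0, 0, 0]]
    - [0.9, [0.034, 0, -0.024], [0, 0, 0]]
    - [0.9, [0.034, 0, -0.024], [0, 0, 0]]
    - [0.9, [0.034, 0, -0.024], [0, 0, 0]]
    - [0.9, [0.034, 0, -0.024], [0, 0, 0]]
    - [0.9, [0.03, 0.01, -0.02], [0, 0, 0]]
    - [0.9, [0.02, 0.01, -0.014], [0, 0, 0]]
    - [0.9, [0.006, 0.003, -0.004], [0, 0, 0]]

```text
clock: 17.27
tcp_pos: [0.3887, -0.3092, 0.1769]
orientation: [-1.287, 1.086, -1.082]
contact_force: [-1.2, 0.1, 0.2]
grip_width: 0.0766
```

>>> jog_arm:
  motion:
    - [0.9, [0, 0.01, 0], [0, 0, 0]]
    - [0.9, [0, 0.01, 0], [0, 0, 0]]
    - [0.9, [0, 0, 0], [0, 0, 0]]
    - [0.9, [0, 0, 0], [0, 0, 0]]

```text
clock: 17.6
tcp_pos: [0.393, -0.304, 0.1576]
orientation: [-1.288, 1.079, -1.075]
contact_force: [0.0, 0.2, -0.1]
grip_width: 0.077
```

```bash
python3 -c "
from h import *
plan(392.7,-307.4,77,-80)"
```

```text
t 17.60 tcp [ 393.  -304.   157.6] grip 77.0 F [ 0.   0.2 -0.1]
 turn [ 0.1   0.19 -0.1 ]  shift after turn [ 3.3 80.6 -0.9]  shift now [ 3.4 80.6 -0.8]
```

>>> jog_arm:
  motion:
    - [0.9, [0.003, 0.01, -0.001], [0, 0, 0]]
    - [0.9, [0, 0.02, 0], [0, 0, 0]]
    - [0.9, [0, 0.025, 0], [0, 0, 0]]
    - [0.9, [0, 0.015, 0], [0, 0, 0]]
    - [0.9, [0, 0.01, 0], [0, 0, 0]]
    - [0.9, [0, 0, 0], [0, 0, 0]]
    - [0.9, [0, 0, 0], [0, 0, 0]]
    - [0.9, [0, 0, 0], [0, 0, 0]]

```text
clock: 18.27
tcp_pos: [0.3927, -0.3094, 0.0793]
orientation: [-1.287, 1.078, -1.08]
contact_force: [0.6, -0.6, 1.3]
grip_width: 0.0766
```

>>> jog_arm:
  motion:
    - [0, [0, 0, 0], [0, 0, 0]]
    - [0, [0, 0, 0], [0, 0, 0]]
    - [0, [0, 0, 0], [0, 0, 0]]
    - [0, [0, 0, 0], [0, 0, 0]]
    - [0, [0, 0, 0], [0, 0, 0]]
    - [0, [0, 0, 0], [0, 0, 0]]
    - [0, [0, 0, 0], [0, 0, 0]]

```text
clock: 18.85
tcp_pos: [0.3926, -0.3092, 0.0794]
orientation: [-1.286, 1.078, -1.08]
contact_force: [-0.5, 1.4, 6.2]
grip_width: 0.0393
```

>>> jog_arm:
  motion:
    - [0, [0, -0.01, 0], [0, 0, 0]]
    - [0, [0, -0.02, 0], [0, 0, 0]]
    - [0, [0, -0.03, 0], [0, 0, 0]]
    - [0, [0, -0.03, 0], [0, 0, 0]]
    - [0, [0, -0.02, 0], [0, 0, 0]]
    - [0, [0, -0.01, 0], [0, 0, 0]]
    - [0, [0, 0, 0], [0, 0, 0]]
    - [0, [0, 0, 0], [0, 0, 0]]

```text
clock: 19.52
tcp_pos: [0.3922, -0.3085, 0.1984]
orientation: [-1.286, 1.079, -1.079]
contact_force: [0.4, 0.8, -1.5]
grip_width: 0.0395
```

```bash
python3 -c "
from h import *
plan(610,-344,180,-23)
f=r.grab_frame('side');cv2.imwrite('pics/s16.png',f['image'][:,:,::-1])"
```

```text
t 19.52 tcp [ 392.2 -308.5  198.4] grip 39.5 F [ 0.4  0.8 -1.5]
 turn [-4.000e-02 -5.694e+01 -0.000e+00]  shift after turn [214.4  18.4  52.5]  shift now [ 73.   18.5 208.3]
```

View pics/s16.png

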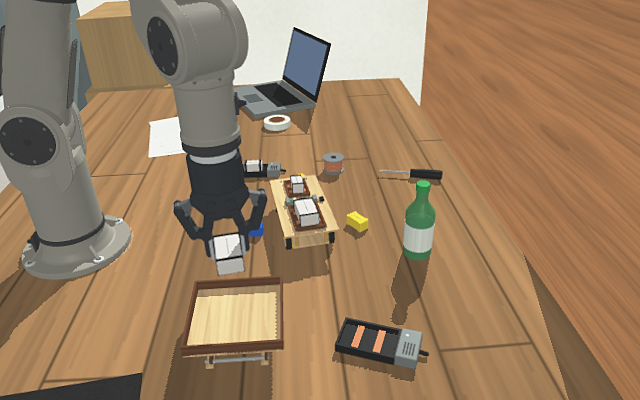

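>>> jog_arm:
  motion:
    - [0, [0, 0, 0], [0, -6.4, 0]]
    - [0, [0, 0, 0], [0, -6.4, 0]]
    - [0, [0, 0, 0], [0, -6.4, 0]]
    - [0, [0, 0, 0], [0, -6.4, 0]]
    - [0, [0, 0, 0], [0, -6.4, 0]]
    - [0, [0, 0, 0], [0, -6.4, 0]]
    - [0, [0, 0, 0], [0, -6.4, 0]]
    - [0, [0, 0, 0], [0, -6.4, 0]]
    - [0, [0, 0, 0], [0, -5.8, 0]]

```text
clock: 20.32
tcp_pos: [0.3911, -0.3084, 0.1968]
orientation: [-1.548, 0.313, -0.307]
contact_force: [-0.3, -0.4, -2.3]
grip_width: 0.0388
```

>>> jog_arm:
  motion:
    - [0, [0.015, 0, 0.004], [0, 0, 0]]
    - [0, [0.03, 0, 0.007], [0, 0, 0]]
    - [0, [0.03, 0, 0.008], [0, 0, 0]]
    - [0, [0.03, 0, 0.008], [0, 0, 0]]
    - [0, [0.03, 0, 0.008], [0, 0, 0]]
    - [0, [0.03, 0, 0.008], [0, 0, 0]]
    - [0, [0.03, 0, 0.007], [0, 0, 0]]
    - [0, [0.018, 0.005, 0.003], [0, 0, 0]]
    - [0, [0.003, 0.01, 0], [0, 0, 0]]
    - [0, [0, 0, 0], [0, 0, 0]]

```text
clock: 21.15
tcp_pos: [0.6106, -0.3434, 0.1786]
orientation: [-1.546, 0.319, -0.309]
contact_force: [-1.4, 0.2, -2.0]
grip_width: 0.039
```

>>> jog_arm:
  motion:
    - [0, [0, 0.01, 0], [0, 0, 0]]
    - [0, [0, 0.02, 0], [0, 0, 0]]
    - [0, [0, 0.02, 0], [0, 0, 0]]
    - [0, [0, 0.02, 0], [0, 0, 0]]
    - [0, [0, 0.01, 0], [0, 0, 0]]
    - [0, [0, 0, 0], [0, 0, 0]]
    - [0, [0, 0, 0], [0, 0, 0]]

```text
clock: 21.73
tcp_pos: [0.6107, -0.3446, 0.1033]
orientation: [-1.548, 0.316, -0.314]
contact_force: [-0.1, -1.1, -1.6]
grip_width: 0.0392
```

```bash
python3 -c "
from h import *
plan(611.5,-344.7,42,-23)
f=r.grab_frame('side');cv2.imwrite('pics/s17.png',cv2.resize(f['image'][200:400,280:490],None,fx=2.5,fy=2.5)[:,:,::-1])"
```

```text
t 21.73 tcp [ 610.7 -344.6  103.3] grip 39.2 F [-0.1 -1.1 -1.6]
 turn [ 0.01 -0.02 -0.08]  shift after turn [ 0.8 61.3  0.3]  shift now [ 0.8 61.3  0.3]
```

View pics/s17.png

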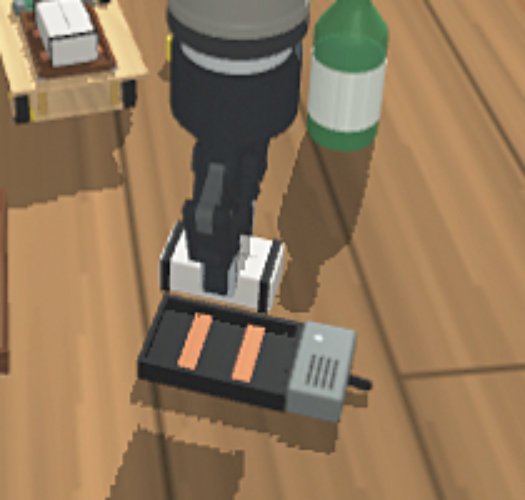

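Pack centred over the cradle (222,275 vs 225,345). Lower.

>>> jog_arm:
  motion:
    - [0, [0, 0.01, 0], [0, 0, 0]]
    - [0, [0, 0.02, 0], [0, 0, 0]]
    - [0, [0, 0.015, 0], [0, 0, 0]]
    - [0, [0, 0.01, 0], [0, 0, 0]]
    - [0, [0, 0.005, 0], [0, 0, 0]]
    - [0, [0, 0, 0], [0, 0, 0]]
    - [0, [0, 0, 0], [0, 0, 0]]
    - [0, [0, 0, 0], [0, 0, 0]]

```text
clock: 22.45
tcp_pos: [0.612, -0.3449, 0.0441]
orientation: [-1.548, 0.314, -0.315]
contact_force: [0.6, 0.0, -1.1]
grip_width: 0.0389
```

```bash
python3 -c "
from h import *
plan(611.5,-344.7,42,-23)
f=r.grab_frame('side');cv2.imwrite('pics/s18.png',cv2.resize(f['image'][200:400,280:490],None,fx=2.5,fy=2.5)[:,:,::-1])"
```

```text
t 22.45 tcp [ 612.  -344.9   44.1] grip 38.9 F [ 0.6  0.  -1.1]
 turn [0.01 0.02 0.06]  shift after turn [-0.6  2.1 -0. ]  shift now [-0.6  2.1 -0. ]
```

View pics/s18.png

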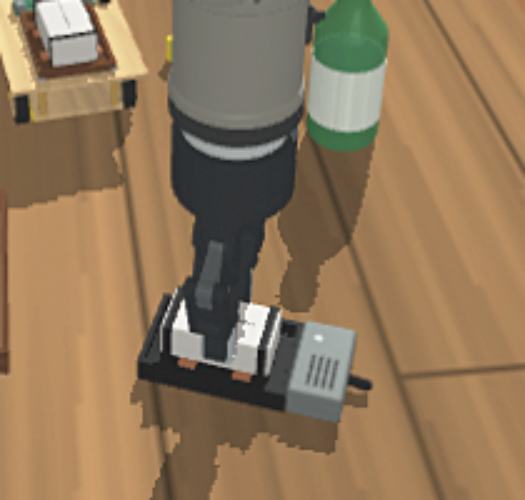

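>>> jog_arm:
  motion:
    - [0, [0, 0.0025, 0], [0, 0, 0]]
    - [0, [0, 0, 0], [0, 0, 0]]
    - [0.8, [0, 0, 0], [0, 0, 0]]
    - [0.8, [0, 0, 0], [0, 0, 0]]
    - [0.8, [0, 0, 0], [0, 0, 0]]
    - [0.8, [0, 0, 0], [0, 0, 0]]
    - [0.8, [0, 0, 0], [0, 0, 0]]

```text
clock: 23.08
tcp_pos: [0.6117, -0.3445, 0.0411]
orientation: [-1.548, 0.315, -0.315]
contact_force: [0.9, 0.7, -0.2]
grip_width: 0.0682
```

>>> jog_arm:
  motion:
    - [0.8, [0, -0.01, 0], [0, 0, 0]]
    - [0.8, [0, -0.02, 0], [0, 0, 0]]
    - [0.8, [0, -0.03, 0], [0, 0, 0]]
    - [0.8, [0, -0.035, 0], [0, 0, 0]]
    - [0.8, [0, -0.035, 0], [0, 0, 0]]
    - [0.8, [0, -0.03, 0], [0, 0, 0]]
    - [0.8, [0, -0.01, 0], [0, 0, 0]]
    - [0.8, [0, 0, 0], [0, 0, 0]]

```text
clock: 23.75
tcp_pos: [0.6131, -0.3459, 0.2156]
orientation: [-1.549, 0.31, -0.32]
contact_force: [-0.5, -0.2, 0.3]
grip_width: 0.0685
```

```bash
python3 -c "
from h import *
plan(506,94,200,-83.5)
f=r.grab_frame('side');cv2.imwrite('pics/s19.png',f['image'][:,:,::-1])
W=cloud(f);z=W[...,2];show(comps((z>.026)&(z<.05)&(W[...,1]<-.25)&(W[...,0]>.5),W,60))"
```

```text
t 23.75 tcp [ 613.1 -345.9  215.6] grip 68.5 F [-0.5 -0.2  0.3]
 turn [-0.2  60.51  0.36]  shift after turn [-449.2   15.6  -56.7]  shift now [-270.6   13.7  363.1]
[368. 331.] 987 c (607.8, -345.3) size (74.5, 44.2) ang -22.0 z [28.7 36.9 38.9]
```

View pics/s19.png

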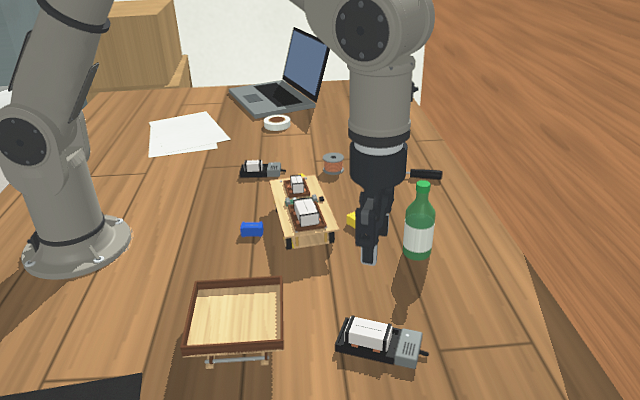

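>>> jog_arm:
  motion:
    - [0.8, [0, 0, 0], [0, 6.7, 0]]
    - [0.8, [0, 0, 0], [0, 6.7, 0]]
    - [0.8, [0, 0, 0], [0, 6.7, 0]]
    - [0.8, [0, 0, 0], [0, 6.7, 0]]
    - [0.8, [0, 0, 0], [0, 6.7, 0]]
    - [0.8, [0, 0, 0], [0, 6.7, 0]]
    - [0.8, [0, 0, 0], [0, 6.7, 0]]
    - [0.8, [0, 0, 0], [0, 6.7, 0]]
    - [0.8, [0, 0, 0], [0, 6.9, 0]]

```text
clock: 24.55
tcp_pos: [0.6107, -0.3437, 0.2086]
orientation: [-1.26, 1.133, -1.126]
contact_force: [0.1, 0.1, 0.5]
grip_width: 0.0684
```

>>> jog_arm:
  motion:
    - [0.8, [-0.02, 0, -0.002], [0, 0, 0]]
    - [0.8, [-0.035, 0, -0.005], [0, 0, 0]]
    - [0.8, [-0.035, 0, -0.005], [0, 0, 0]]
    - [0.8, [-0.035, 0, -0.005], [0, 0, 0]]
    - [0.8, [-0.035, 0, -0.005], [0, 0, 0]]
    - [0.8, [-0.035, 0, -0.005], [0, 0, 0]]
    - [0.8, [-0.035, 0, -0.005], [0, 0, 0]]
    - [0.8, [-0.035, 0, -0.005], [0, 0, 0]]
    - [0.8, [-0.035, 0, -0.005], [0, 0, 0]]
    - [0.8, [-0.035, 0, -0.005], [0, 0, 0]]

```text
clock: 25.38
tcp_pos: [0.5249, -0.0153, 0.2094]
orientation: [-1.264, 1.127, -1.124]
contact_force: [1.2, 0.4, -0.6]
grip_width: 0.0686
```

>>> jog_arm:
  motion:
    - [0.8, [-0.035, 0, -0.004], [0, 0, 0]]
    - [0.8, [-0.035, 0, -0.004], [0, 0, 0]]
    - [0.8, [-0.02, 0.005, -0.001], [0, 0, 0]]
    - [0.8, [0, 0.005, 0], [0, 0, 0]]
    - [0.8, [0, 0, 0], [0, 0, 0]]
    - [0.8, [0, 0, 0], [0, 0, 0]]

```text
clock: 25.88
tcp_pos: [0.5069, 0.0704, 0.2]
orientation: [-1.263, 1.126, -1.125]
contact_force: [-0.2, -0.7, 0.5]
grip_width: 0.0683
```

```bash
python3 -c "
from h import *
plan(505.5,94,91,-83.5)"
```

```text
t 25.88 tcp [506.9  70.4 200. ] grip 68.3 F [-0.2 -0.7  0.5]
 turn [ 0.13 -0.01  0.08]  shift after turn [-23.6 109.    1.3]  shift now [-23.7 109.    1.6]
```

>>> jog_arm:
  motion:
    - [0.8, [-0.012, 0.01, 0.0005], [0, 0, 0]]
    - [0.8, [-0.011, 0.02, 0.0005], [0, 0, 0]]
    - [0.8, [0, 0.025, 0], [0, 0, 0]]
    - [0.8, [0, 0.015, 0], [0, 0, 0]]
    - [0.8, [0, 0.01, 0], [0, 0, 0]]
    - [0.8, [0, 0, 0], [0, 0, 0]]
    - [0.8, [0, 0, 0], [0, 0, 0]]
    - [0.8, [0, 0, 0], [0, 0, 0]]

```text
clock: 26.55
tcp_pos: [0.5068, 0.0939, 0.1218]
orientation: [-1.259, 1.125, -1.126]
contact_force: [-0.3, 0.1, -0.2]
grip_width: 0.068
```

```bash
python3 -c "
from h import *
plan(505.5,94,91,-83.5)
f=r.grab_frame('side');cv2.imwrite('pics/s20.png',cv2.resize(f['image'][80:260,210:420],None,fx=3,fy=3)[:,:,::-1])"
```

```text
t 26.55 tcp [506.8  93.9 121.8] grip 68.0 F [-0.3  0.1 -0.2]
 turn [-0.07 -0.04 -0.01]  shift after turn [-0.2 30.8 -1.3]  shift now [-0.2 30.8 -1.4]
```

View pics/s20.png

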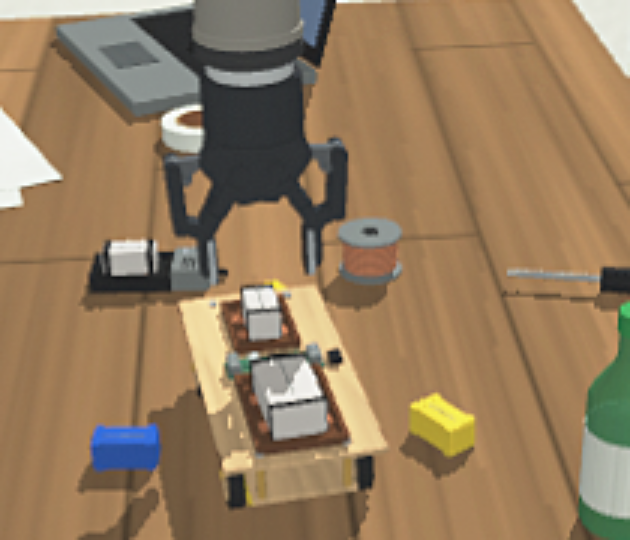

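>>> jog_arm:
  motion:
    - [0.8, [0, 0.01, -0.001], [0, 0, 0]]
    - [0.8, [0, 0.012, 0], [0, 0, 0]]
    - [0.8, [0, 0.006, 0], [0, 0, 0]]
    - [0.8, [0, 0.002, 0], [0, 0, 0]]
    - [0.8, [0, 0, 0], [0, 0, 0]]
    - [0.8, [0, 0, 0], [0, 0, 0]]
    - [0.8, [0, 0, 0], [0, 0, 0]]

```text
clock: 27.18
tcp_pos: [0.5054, 0.0941, 0.0912]
orientation: [-1.261, 1.125, -1.125]
contact_force: [-0.0, -0.2, 0.5]
grip_width: 0.068
```

>>> jog_arm:
  motion:
    - [0, [0, 0, 0], [0, 0, 0]]
    - [0, [0, 0, 0], [0, 0, 0]]
    - [0, [0, 0, 0], [0, 0, 0]]
    - [0, [0, 0, 0], [0, 0, 0]]
    - [0, [0, 0, 0], [0, 0, 0]]
    - [0, [0, 0, 0], [0, 0, 0]]
    - [0, [0, 0, 0], [0, 0, 0]]
    - [0, [0, 0, 0], [0, 0, 0]]
  force: 30

```text
clock: 27.85
tcp_pos: [0.5054, 0.0943, 0.0914]
orientation: [-1.26, 1.125, -1.125]
contact_force: [-1.4, 0.4, 6.1]
grip_width: 0.0256
```

>>> jog_arm:
  motion:
    - [0, [0, -0.01, 0], [0, 0, 0]]
    - [0, [0, -0.02, 0], [0, 0, 0]]
    - [0, [0, -0.03, 0], [0, 0, 0]]
    - [0, [0, -0.03, 0], [0, 0, 0]]
    - [0, [0, -0.02, 0], [0, 0, 0]]
    - [0, [0, -0.01, 0], [0, 0, 0]]
    - [0, [0, 0, 0], [0, 0, 0]]
    - [0, [0, 0, 0], [0, 0, 0]]

```text
clock: 28.52
tcp_pos: [0.5048, 0.0945, 0.2108]
orientation: [-1.261, 1.125, -1.124]
contact_force: [0.4, 0.5, -1.3]
grip_width: 0.0254
```

```bash
python3 -c "
from h import *
plan(391.5,-309,180,-83.5)
f=r.grab_frame('side');cv2.imwrite('pics/s21.png',cv2.resize(f['image'][60:240,210:420],None,fx=3,fy=3)[:,:,::-1])"
```

```text
t 28.52 tcp [504.8  94.5 210.8] grip 25.4 F [ 0.4  0.5 -1.3]
 turn [ 0.01  0.06 -0.03]  shift after turn [ 388.1   30.8 -158.2]  shift now [ 388.    30.6 -158.6]
```

View pics/s21.png

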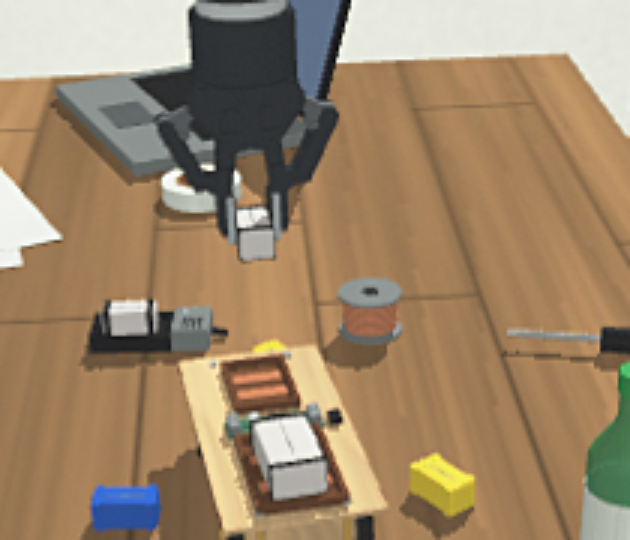

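>>> jog_arm:
  motion:
    - [0, [0.018, 0, -0.008], [0, 0, 0]]
    - [0, [0.034, 0, -0.014], [0, 0, 0]]
    - [0, [0.036, 0, -0.015], [0, 0, 0]]
    - [0, [0.036, 0, -0.015], [0, 0, 0]]
    - [0, [0.036, 0, -0.015], [0, 0, 0]]
    - [0, [0.036, 0, -0.015], [0, 0, 0]]
    - [0, [0.036, 0, -0.015], [0, 0, 0]]
    - [0, [0.036, 0, -0.015], [0, 0, 0]]
    - [0, [0.036, 0, -0.015], [0, 0, 0]]
    - [0, [0.036, 0, -0.015], [0, 0, 0]]

```text
clock: 29.4
tcp_pos: [0.4006, -0.2611, 0.2098]
orientation: [-1.262, 1.127, -1.123]
contact_force: [0.5, -0.8, -0.4]
grip_width: 0.0252
```

>>> jog_arm:
  motion:
    - [0, [0.03, 0.01, -0.012], [0, 0, 0]]
    - [0, [0.015, 0.01, -0.005], [0, 0, 0]]
    - [0, [0.003, 0.01, 0], [0, 0, 0]]
    - [0, [0, 0.01, 0], [0, 0, 0]]
    - [0, [0, 0, 0], [0, 0, 0]]
    - [0, [0, 0, 0], [0, 0, 0]]

```text
clock: 29.9
tcp_pos: [0.391, -0.3077, 0.17]
orientation: [-1.262, 1.126, -1.121]
contact_force: [-1.2, -0.5, 0.2]
grip_width: 0.0258
```

```bash
python3 -c "
from h import *
plan(391.5,-309,77,-83.5)"
```

```text
t 29.90 tcp [ 391.  -307.7  170. ] grip 25.8 F [-1.2 -0.5  0.2]
 turn [ 0.13  0.12 -0.11]  shift after turn [ 1.4 93.   0.3]  shift now [ 1.6 93.   0.5]
```

>>> jog_arm:
  motion:
    - [0, [0, 0.015, 0], [0, 0, 0]]
    - [0, [0, 0.022, 0], [0, 0, 0]]
    - [0, [0, 0.022, 0], [0, 0, 0]]
    - [0, [0, 0.015, 0], [0, 0, 0]]
    - [0, [0, 0.008, 0], [0, 0, 0]]
    - [0, [0, 0.004, 0], [0, 0, 0]]
    - [0, [0, 0, 0], [0, 0, 0]]
    - [0, [0, 0, 0], [0, 0, 0]]
    - [0, [0, 0, 0], [0, 0, 0]]

```text
clock: 30.65
tcp_pos: [0.3919, -0.3096, 0.086]
orientation: [-1.261, 1.123, -1.126]
contact_force: [-0.3, 0.8, -0.3]
grip_width: 0.0255
```

```bash
python3 -c "
from h import *
plan(391.5,-309,76.5,-83.5)
f=r.grab_frame('side');cv2.imwrite('pics/s22.png',cv2.resize(f['image'][180:400,130:340],None,fx=2.5,fy=2.5)[:,:,::-1])"
```

```text
t 30.65 tcp [ 391.9 -309.6   86. ] grip 25.5 F [-0.3  0.8 -0.3]
 turn [-0.08  0.05  0.05]  shift after turn [-0.6  9.5 -0.4]  shift now [-0.6  9.5 -0.4]
```

View pics/s22.png

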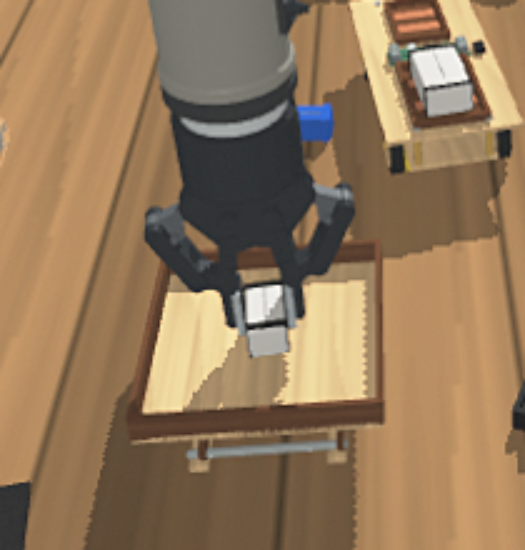

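>>> jog_arm:
  motion:
    - [0, [0, 0.005, 0], [0, 0, 0]]
    - [0, [0, 0.003, 0], [0, 0, 0]]
    - [0, [0, 0.001, 0], [0, 0, 0]]
    - [0, [0, 0, 0], [0, 0, 0]]
    - [0, [0, 0, 0], [0, 0, 0]]
    - [0.7, [0, 0, 0], [0, 0, 0]]
    - [0.7, [0, 0, 0], [0, 0, 0]]
    - [0.7, [0, 0, 0], [0, 0, 0]]
    - [0.7, [0, 0, 0], [0, 0, 0]]
    - [0.7, [0, 0, 0], [0, 0, 0]]

```text
clock: 31.53
tcp_pos: [0.3912, -0.3093, 0.076]
orientation: [-1.261, 1.125, -1.125]
contact_force: [-0.8, 1.1, 0.7]
grip_width: 0.0598
```

>>> jog_arm:
  motion:
    - [0.8, [0, -0.01, 0], [0, 0, 0]]
    - [0.8, [0, -0.02, 0], [0, 0, 0]]
    - [0.8, [0, -0.03, 0], [0, 0, 0]]
    - [0.8, [0, -0.03, 0], [0, 0, 0]]
    - [0.8, [0, -0.03, 0], [0, 0, 0]]
    - [0.8, [0, -0.01, 0], [0, 0, 0]]
    - [0.8, [0, 0, 0], [0, 0, 0]]
    - [0.8, [0, 0, 0], [0, 0, 0]]

```text
clock: 32.2
tcp_pos: [0.3914, -0.309, 0.2063]
orientation: [-1.26, 1.124, -1.125]
contact_force: [0.6, 0.5, -0.9]
grip_width: 0.0683
```

```bash
python3 -c "
from h import *
plan(386.5,308.5,180,-3)
print(r.get_obs()['joints'].round(2))
f=r.grab_frame('side');cv2.imwrite('pics/s23.png',f['image'][:,:,::-1])
W=cloud(f);z=W[...,2];show(comps((z>.063)&(z<.095)&(abs(W[...,1]+.31)<.07)&(abs(W[...,0]-.39)<.07),W,60))"
```

```text
t 32.20 tcp [ 391.4 -309.   206.3] grip 68.3 F [ 0.6  0.5 -0.9]
 turn [-7.000e-02 -8.044e+01  4.000e-02]  shift after turn [-37.3  26.3 616.4]  shift now [-614.    26.5   65.6]
[-0.23  0.35  0.97  2.06 -0.37  0.91  1.05]
[236. 308.] 377 c (391.7, -310.3) size (50.5, 26.3) ang -85.8 z [65.7 73.1 75. ]
```

View pics/s23.png

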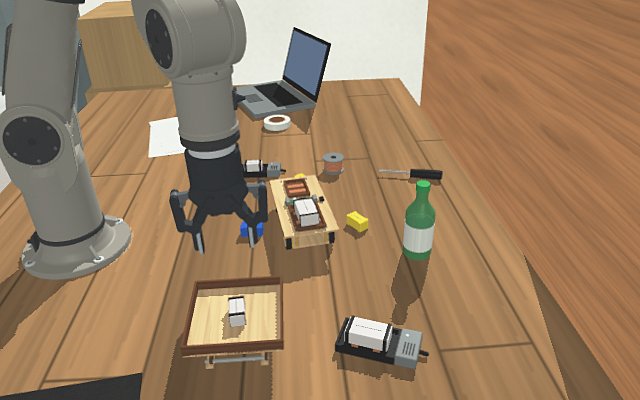

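```bash
python3 -c "
from h import *
plan(520,0,215,-83.5)"
```

```text
t 32.25 tcp [ 391.  -308.7  205.5] grip 68.3 F [-0.3  0.3 -0.7]
 turn [ 0.02  0.05 -0.06]  shift after turn [-292.1   -9.5  163.1]  shift now [-292.    -9.3  163.4]
```

>>> jog_arm:
  motion:
    - [0.8, [-0.015, -0.001, 0.008], [0, 0, 0]]
    - [0.8, [-0.03, -0.001, 0.017], [0, 0, 0]]
    - [0.8, [-0.031, -0.001, 0.017], [0, 0, 0]]
    - [0.8, [-0.031, -0.001, 0.017], [0, 0, 0]]
    - [0.8, [-0.031, -0.001, 0.017], [0, 0, 0]]
    - [0.8, [-0.031, -0.001, 0.017], [0, 0, 0]]
    - [0.8, [-0.031, -0.001, 0.017], [0, 0, 0]]
    - [0.8, [-0.031, -0.001, 0.017], [0, 0, 0]]
    - [0.8, [-0.031, -0.001, 0.017], [0, 0, 0]]
    - [0.8, [-0.03, -0.001, 0.017], [0, 0, 0]]

```text
clock: 33.08
tcp_pos: [0.5174, 0.001, 0.2146]
orientation: [-1.263, 1.127, -1.124]
contact_force: [0.2, -0.3, 0.6]
grip_width: 0.0685
```

>>> jog_arm:
  motion:
    - [0.8, [0, 0, 0], [0, -6.6, 0]]
    - [0.8, [0, 0, 0], [0, -6.6, 0]]
    - [0.8, [0, 0, 0], [0, -6.6, 0]]
    - [0.8, [0, 0, 0], [0, -6.6, 0]]
    - [0.8, [0, 0, 0], [0, -6.6, 0]]
    - [0.8, [0, 0, 0], [0, -6.6, 0]]
    - [0.8, [0, 0, 0], [0, -6.6, 0]]
    - [0.8, [0, 0, 0], [0, -6.6, 0]]
    - [0.8, [0, 0, 0], [0, -6.6, 0]]
    - [0.8, [0, 0, 0], [0, -6.6, 0]]

```text
clock: 33.92
tcp_pos: [0.5169, -0.001, 0.2144]
orientation: [-1.559, 0.238, -0.233]
contact_force: [-0.0, 0.3, -0.1]
grip_width: 0.0686
```

```bash
python3 -c "
from h import *
plan(386,307.5,180,-3)
print(r.get_obs()['joints'].round(2))"
```

```text
t 33.92 tcp [516.9  -1.  214.4] grip 68.6 F [-0.   0.3 -0.1]
 turn [  0.07 -14.16  -0.18]  shift after turn [-146.9   34.4  301.3]  shift now [-216.    34.6  256.2]
[-0.66  0.3   0.66  2.   -0.23  0.92  1.39]
```

>>> jog_arm:
  motion:
    - [0.8, [0, 0, 0], [0, -5, 0]]
    - [0.8, [0, 0, 0], [0, -5, 0]]
    - [0.8, [0, 0, 0], [0, -4.2, 0]]
    - [0.8, [0, 0, 0], [0, 0, 0]]

```text
clock: 34.25
tcp_pos: [0.517, -0.0011, 0.2145]
orientation: [-1.571, 0.045, -0.041]
contact_force: [-0.5, 0.0, -0.5]
grip_width: 0.0681
```

>>> jog_arm:
  motion:
    - [0.8, [-0.008, 0, 0.016], [0, 0, 0]]
    - [0.8, [-0.014, 0, 0.03], [0, 0, 0]]
    - [0.8, [-0.015, 0, 0.031], [0, 0, 0]]
    - [0.8, [-0.015, 0, 0.031], [0, 0, 0]]
    - [0.8, [-0.015, 0, 0.031], [0, 0, 0]]
    - [0.8, [-0.015, 0, 0.031], [0, 0, 0]]
    - [0.8, [-0.015, 0, 0.031], [0, 0, 0]]
    - [0.8, [-0.015, 0, 0.031], [0, 0, 0]]
    - [0.8, [-0.015, 0, 0.031], [0, 0, 0]]
    - [0.8, [-0.01, 0, 0.02], [0, 0, 0]]

```text
clock: 35.08
tcp_pos: [0.3951, 0.2924, 0.215]
orientation: [-1.571, 0.046, -0.043]
contact_force: [-0.3, -0.5, 0.1]
grip_width: 0.0686
```

>>> jog_arm:
  motion:
    - [0.8, [-0.008, 0, 0.016], [0, 0, 0]]
    - [0.8, [0, 0.01, 0], [0, 0, 0]]
    - [0.8, [0, 0.01, 0], [0, 0, 0]]
    - [0.8, [0, 0, 0], [0, 0, 0]]
    - [0.8, [0, 0, 0], [0, 0, 0]]

```text
clock: 35.5
tcp_pos: [0.3903, 0.3038, 0.1948]
orientation: [-1.573, 0.049, -0.046]
contact_force: [-0.7, -0.7, 0.2]
grip_width: 0.0683
```

```bash
python3 -c "
from h import *
plan(386,307.5,38,-3)
print(r.get_obs()['joints'].round(2))
f=r.grab_frame('side');cv2.imwrite('pics/s24.png',cv2.resize(f['image'][0:240,150:420],None,fx=2.5,fy=2.5)[:,:,::-1])
f=r.grab_frame('top');W=cloud(f);z=W[...,2];V=f['image'].max(2)
show(comps((z>.08)&(z<.1),W,60));show(comps((z>.062)&(z<.078)&(V<95),W,60));show(comps((z>.06)&(z<.08)&(V>130)&(W[...,1]<-.25)&(W[...,0]<.45),W,60));show(comps((z>.026)&(z<.045)&(W[...,1]<-.25)&(W[...,0]>.45),W,60))"
```

```text
t 35.50 tcp [390.3 303.8 194.8] grip 68.3 F [-0.7 -0.7  0.2]
 turn [ 0.17 -0.45 -0.09]  shift after turn [ -4.5 156.8   3.5]  shift now [ -4.2 156.8   3.9]
[-1.16  0.26  0.44  2.06 -0.14  0.86  0.87]
[352. 137.] 86 c (734.5, -92.8) size (58.4, 25.5) ang 72.4 z [81.2 89.4 98.4]
[326. 227.] 631 c (522.8, -31.3) size (74.0, 40.8) ang -79.7 z [87.9 91.  93.5]
[320. 230.] 693 c (520.3, -19.8) size (123.8, 64.1) ang -81.4 z [63.  66.6 71.9]
[268. 236.] 469 c (503.7, 95.2) size (73.4, 49.6) ang -81.6 z [62.9 65.6 70.8]
[453. 293.] 535 c (390.8, -308.4) size (161.9, 157.3) ang -89.6 z [63.4 67.4 70.4]
[451. 287.] 163 c (393.8, -308.4) size (32.4, 26.0) ang -87.6 z [71.2 73.8 75.9]
[602. 175.] 300 c (651.9, -747.7) size (168.6, 85.7) ang 44.8 z [26.8 34.3 43.5]
[626. 164.] 293 c (702.1, -803.7) size (133.7, 64.2) ang 34.9 z [26.8 36.2 44.2]
[455. 195.] 535 c (609.8, -342.9) size (73.0, 42.2) ang -23.9 z [32.  37.8 40.8]
```

View pics/s24.png

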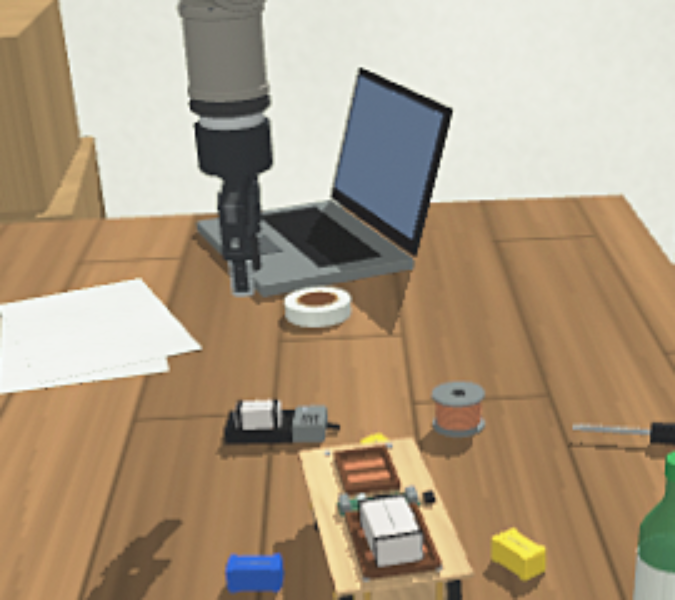

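>>> jog_arm:
  motion:
    - [0.8, [-0.004, 0.015, 0.003], [0, 0, 0]]
    - [0.8, [0, 0.025, 0], [0, 0, 0]]
    - [0.8, [0, 0.03, 0], [0, 0, 0]]
    - [0.8, [0, 0.03, 0], [0, 0, 0]]
    - [0.8, [0, 0.015, 0], [0, 0, 0]]
    - [0.8, [0, 0.01, 0], [0, 0, 0]]
    - [0.8, [0, 0.005, 0], [0, 0, 0]]
    - [0.8, [0, 0, 0], [0, 0, 0]]
    - [0.8, [0, 0, 0], [0, 0, 0]]
    - [0.8, [0, 0, 0], [0, 0, 0]]

```text
clock: 36.43
tcp_pos: [0.3873, 0.3096, 0.0672]
orientation: [-1.569, 0.044, -0.046]
contact_force: [-0.4, 0.1, 1.0]
grip_width: 0.068
```

```bash
python3 -c "
from h import *
plan(386,307.5,38,-3)
f=r.grab_frame('side');cv2.imwrite('pics/s25.png',cv2.resize(f['image'][80:220,180:340],None,fx=4,fy=4)[:,:,::-1])"
```

```text
t 36.43 tcp [387.3 309.6  67.2] grip 68.0 F [-0.4  0.1  1. ]
 turn [-0.1  -0.29  0.08]  shift after turn [-1.2 29.2 -2.2]  shift now [-1.2 29.2 -2.2]
```

View pics/s25.png

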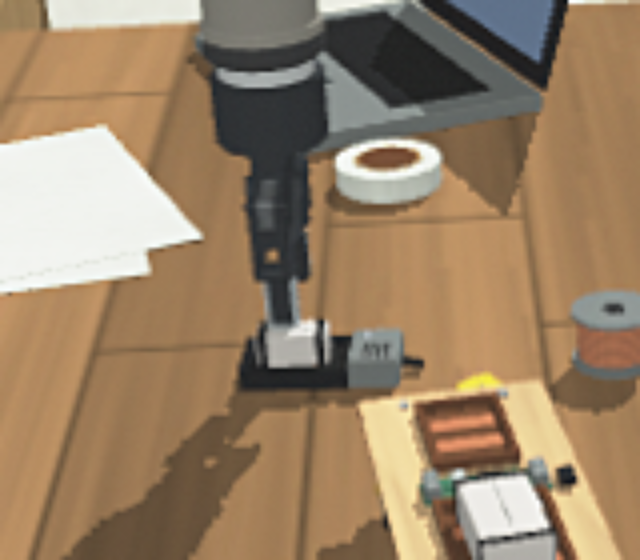

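>>> jog_arm:
  motion:
    - [0.8, [0, 0.01, -0.002], [0, 0, 0]]
    - [0.8, [0, 0.01, 0], [0, 0, 0]]
    - [0.8, [0, 0.006, 0], [0, 0, 0]]
    - [0.8, [0, 0.003, 0], [0, 0, 0]]
    - [0.8, [0, 0, 0], [0, 0, 0]]
    - [0.8, [0, 0, 0], [0, 0, 0]]
    - [0.8, [0, 0, 0], [0, 0, 0]]

```text
clock: 37.07
tcp_pos: [0.3866, 0.3071, 0.0371]
orientation: [-1.57, 0.045, -0.045]
contact_force: [-0.4, 0.5, -0.5]
grip_width: 0.0684
```

```bash
python3 -c "
from h import *
plan(386,307.5,38,-3)
f=r.grab_frame('side');cv2.imwrite('pics/s26.png',cv2.resize(f['image'][80:220,180:340],None,fx=4,fy=4)[:,:,::-1])"
```

```text
t 37.07 tcp [386.6 307.1  37.1] grip 68.4 F [-0.4  0.5 -0.5]
 turn [-0.   -0.28  0.01]  shift after turn [-0.6 -0.9  0.3]  shift now [-0.6 -0.9  0.3]
```

View pics/s26.png

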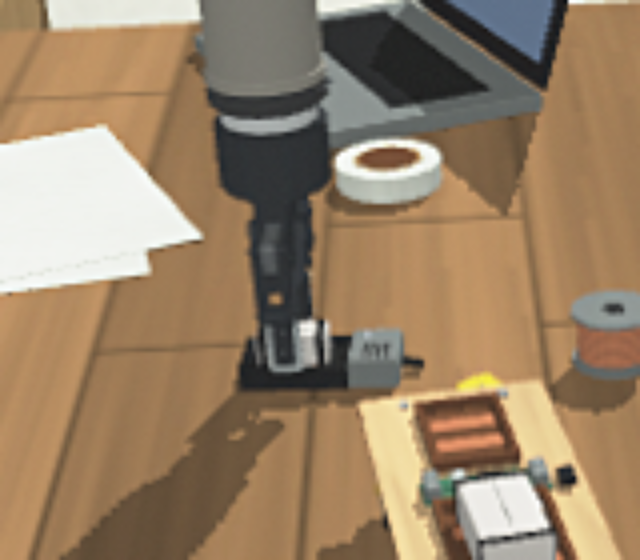

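>>> jog_arm:
  motion:
    - [0.8, [0.0015, 0, 0], [0, 0, 0]]
    - [0, [0, 0, 0], [0, 0, 0]]
    - [0, [0, 0, 0], [0, 0, 0]]
    - [0, [0, 0, 0], [0, 0, 0]]
    - [0, [0, 0, 0], [0, 0, 0]]
    - [0, [0, 0, 0], [0, 0, 0]]
    - [0, [0, 0, 0], [0, 0, 0]]
    - [0, [0, 0, 0], [0, 0, 0]]
    - [0, [0, 0, 0], [0, 0, 0]]
  force: 30

```text
clock: 37.87
tcp_pos: [0.3881, 0.3072, 0.0373]
orientation: [-1.57, 0.045, -0.045]
contact_force: [-0.7, 1.3, 5.0]
grip_width: 0.0255
```

>>> jog_arm:
  motion:
    - [0, [0, -0.01, 0], [0, 0, 0]]
    - [0, [0, -0.02, 0], [0, 0, 0]]
    - [0, [0, -0.03, 0], [0, 0, 0]]
    - [0, [0, -0.035, 0], [0, 0, 0]]
    - [0, [0, -0.035, 0], [0, 0, 0]]
    - [0, [0, -0.03, 0], [0, 0, 0]]
    - [0, [0, -0.01, 0], [0, 0, 0]]
    - [0, [0, 0, 0], [0, 0, 0]]
    - [0, [0, 0, 0], [0, 0, 0]]

```text
clock: 38.62
tcp_pos: [0.3874, 0.3068, 0.2068]
orientation: [-1.57, 0.045, -0.044]
contact_force: [-0.5, -0.3, -1.7]
grip_width: 0.0253
```

```bash
python3 -c "
from h import *
plan(503.5,93.5,200,-81.5)
f=r.grab_frame('side');cv2.imwrite('pics/s27.png',cv2.resize(f['image'][20:220,180:340],None,fx=3,fy=3)[:,:,::-1])
f=r.grab_frame('top');W=cloud(f);z=W[...,2];V=f['image'].max(2);cv2.imwrite('pics/t27.png',cv2.resize(f['image'][170:330,100:300],None,fx=3,fy=3)[:,:,::-1])
m=cv2.morphologyEx(((z>.008)&(z<.0195)&(V<90)).astype(np.uint8),cv2.MORPH_OPEN,np.ones((3,3)));show(comps(m,W,60))"
```

```text
t 38.62 tcp [387.4 306.8 206.8] grip 25.3 F [-0.5 -0.3 -1.7]
 turn [-0.000e+00  7.824e+01 -3.000e-02]  shift after turn [228.1   6.8  83.2]  shift now [ 128.     6.7 -206.4]
[445. 198.] 335 c (612.4, -341.1) size (100.5, 67.2) ang -21.5 z [ 9.2 13.5 18.5]
[178. 279.] 284 c (400.3, 310.1) size (53.4, 51.4) ang 84.1 z [ 9.3 13.1 17.8]
[176. 301.] 155 c (359.4, 311.1) size (48.5, 19.7) ang 86.3 z [ 8.9 12.6 18.1]
```

View pics/s27.png

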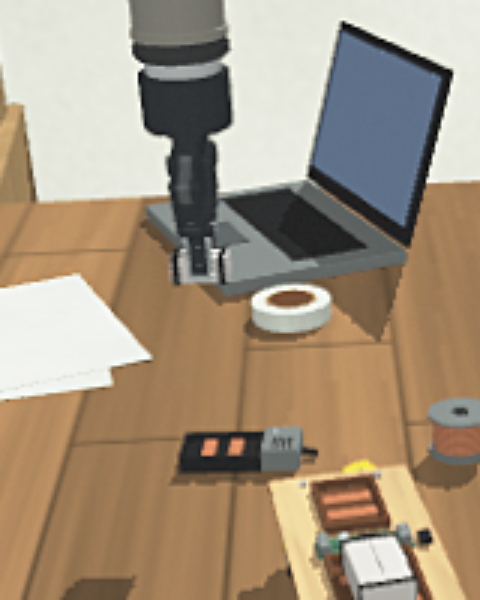

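View pics/t27.png

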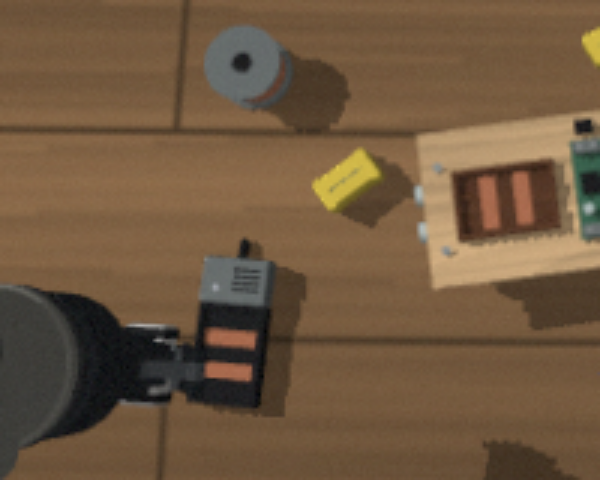

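>>> jog_arm:
  motion:
    - [0, [0, 0, 0], [0, 6.5, 0]]
    - [0, [0, 0, 0], [0, 6.5, 0]]
    - [0, [0, 0, 0], [0, 6.5, 0]]
    - [0, [0, 0, 0], [0, 6.5, 0]]
    - [0, [0, 0, 0], [0, 6.5, 0]]
    - [0, [0, 0, 0], [0, 6.5, 0]]
    - [0, [0, 0, 0], [0, 6.5, 0]]
    - [0, [0, 0, 0], [0, 6.5, 0]]
    - [0, [0, 0, 0], [0, 6.5, 0]]
    - [0, [0, 0, 0], [0, 6.5, 0]]

```text
clock: 39.55
tcp_pos: [0.3871, 0.3061, 0.2053]
orientation: [-1.367, 0.93, -0.931]
contact_force: [-0.5, -0.7, -1.4]
grip_width: 0.0251
```

>>> jog_arm:
  motion:
    - [0, [0, 0, 0], [0, 6.6, 0]]
    - [0, [0, 0, 0], [0, 6.6, 0]]
    - [0, [0.01, 0, 0.004], [0, 0, 0]]
    - [0, [0.024, 0, 0.009], [0, 0, 0]]
    - [0, [0.03, 0, 0.011], [0, 0, 0]]
    - [0, [0.03, 0, 0.011], [0, 0, 0]]
    - [0, [0.03, 0, 0.011], [0, 0, 0]]
    - [0, [0.03, 0, 0.011], [0, 0, 0]]
    - [0, [0.03, 0, 0.011], [0, 0, 0]]
    - [0, [0.025, 0, 0.009], [0, 0, 0]]

```text
clock: 40.38
tcp_pos: [0.4952, 0.1082, 0.2061]
orientation: [-1.279, 1.098, -1.098]
contact_force: [-0.2, 0.1, -1.1]
grip_width: 0.025
```

>>> jog_arm:
  motion:
    - [0, [0.014, 0.005, 0.004], [0, 0, 0]]
    - [0, [0.005, 0.01, 0.002], [0, 0, 0]]
    - [0, [0, 0.01, 0], [0, 0, 0]]
    - [0, [0, 0.01, 0], [0, 0, 0]]
    - [0, [0, 0, 0], [0, 0, 0]]
    - [0, [0, 0, 0], [0, 0, 0]]

```text
clock: 40.88
tcp_pos: [0.5028, 0.0942, 0.171]
orientation: [-1.279, 1.099, -1.097]
contact_force: [0.0, 0.3, 0.0]
grip_width: 0.0249
```

```bash
python3 -c "
from h import *
plan(503.5,93.5,92,-81.5)
f=r.grab_frame('side');cv2.imwrite('pics/s28.png',cv2.resize(f['image'][60:240,210:420],None,fx=3,fy=3)[:,:,::-1])"
```

```text
t 40.88 tcp [502.8  94.2 171. ] grip 24.9 F [0.  0.3 0. ]
 turn [0.14 0.14 0.04]  shift after turn [ 0.8 79.   0.6]  shift now [ 0.7 79.   0.8]
```

View pics/s28.png

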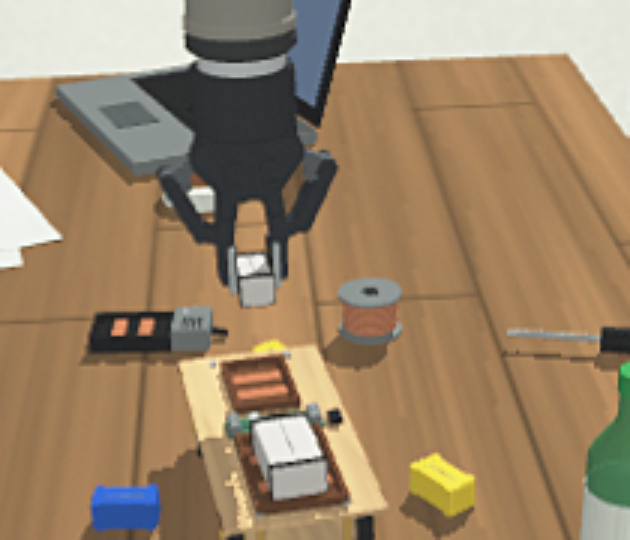

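>>> jog_arm:
  motion:
    - [0, [0, 0.015, 0], [0, 0, 0]]
    - [0, [0, 0.02, 0], [0, 0, 0]]
    - [0, [0, 0.02, 0], [0, 0, 0]]
    - [0, [0, 0.012, 0], [0, 0, 0]]
    - [0, [0, 0.008, 0], [0, 0, 0]]
    - [0, [0, 0, 0], [0, 0, 0]]
    - [0, [0, 0, 0], [0, 0, 0]]
    - [0, [0, 0, 0], [0, 0, 0]]

```text
clock: 41.6
tcp_pos: [0.5045, 0.0939, 0.098]
orientation: [-1.275, 1.098, -1.099]
contact_force: [1.1, 0.2, 0.2]
grip_width: 0.0256
```

```bash
python3 -c "
from h import *
plan(503.5,93.5,91,-81.5)
f=r.grab_frame('side');cv2.imwrite('pics/s29.png',cv2.resize(f['image'][60:240,210:420],None,fx=3,fy=3)[:,:,::-1])"
```

```text
t 41.60 tcp [504.5  93.9  98. ] grip 25.6 F [1.1 0.2 0.2]
 turn [-0.09  0.03 -0.02]  shift after turn [ 0.3  7.  -1.1]  shift now [ 0.3  7.  -1.1]
```

View pics/s29.png

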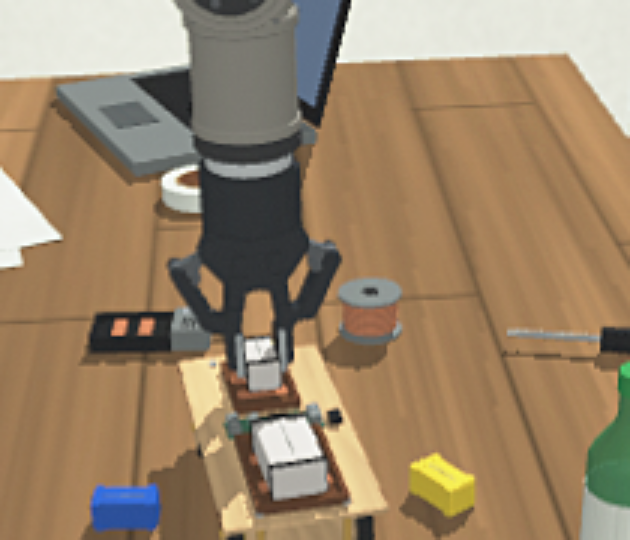

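>>> jog_arm:
  motion:
    - [0, [0, 0.004, -0.001], [0, 0, 0]]
    - [0, [0, 0.0025, 0], [0, 0, 0]]
    - [0, [0, 0, 0], [0, 0, 0]]
    - [0, [0, 0, 0], [0, 0, 0]]
    - [0, [0, 0, 0], [0, 0, 0]]
    - [0.7, [0, 0, 0], [0, 0, 0]]
    - [0.7, [0, 0, 0], [0, 0, 0]]
    - [0.7, [0, 0, 0], [0, 0, 0]]
    - [0.7, [0, 0, 0], [0, 0, 0]]
    - [0.7, [0, 0, 0], [0, 0, 0]]

```text
clock: 42.48
tcp_pos: [0.5028, 0.0937, 0.0906]
orientation: [-1.276, 1.099, -1.099]
contact_force: [0.5, 0.2, 0.0]
grip_width: 0.0598
```

>>> jog_arm:
  motion:
    - [0.8, [0, -0.01, 0], [0, 0, 0]]
    - [0.8, [0, -0.02, 0], [0, 0, 0]]
    - [0.8, [0, -0.03, 0], [0, 0, 0]]
    - [0.8, [0, -0.03, 0], [0, 0, 0]]
    - [0.8, [0, -0.02, 0], [0, 0, 0]]
    - [0.8, [0, -0.01, 0], [0, 0, 0]]
    - [0.8, [0, 0, 0], [0, 0, 0]]
    - [0.8, [0, 0, 0], [0, 0, 0]]

```text
clock: 43.15
tcp_pos: [0.5026, 0.094, 0.2105]
orientation: [-1.275, 1.099, -1.098]
contact_force: [-0.4, 0.2, -0.2]
grip_width: 0.0685
```

```bash
python3 -c "
from h import *
plan(391.5,-309,180,-83.5)
f=r.grab_frame('side');cv2.imwrite('pics/s30.png',cv2.resize(f['image'][60:240,210:420],None,fx=3,fy=3)[:,:,::-1])
W=cloud(f);z=W[...,2];show(comps((z>.076)&(z<.1)&(abs(W[...,1]-.09)<.06)&(abs(W[...,0]-.51)<.07),W,60))"
```

```text
t 43.15 tcp [502.6  94.  210.5] grip 68.5 F [-0.4  0.2 -0.2]
 turn [-0.02  2.05 -0.04]  shift after turn [ 387.8   30.5 -156. ]  shift now [ 382.    30.1 -169.8]
[295. 182.] 162 c (500.2, 92.5) size (54.7, 26.1) ang -81.6 z [77.  86.3 88.8]
```

View pics/s30.png

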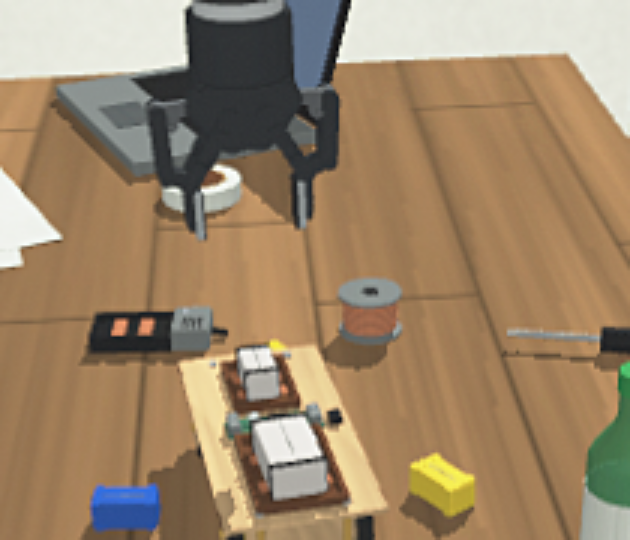

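>>> jog_arm:
  motion:
    - [0.8, [0, 0, 0], [0, 2, 0]]
    - [0.8, [0.018, 0, -0.008], [0, 0, 0]]
    - [0.8, [0.034, 0, -0.013], [0, 0, 0]]
    - [0.8, [0.036, 0, -0.015], [0, 0, 0]]
    - [0.8, [0.036, 0, -0.015], [0, 0, 0]]
    - [0.8, [0.036, 0, -0.015], [0, 0, 0]]
    - [0.8, [0.036, 0, -0.015], [0, 0, 0]]
    - [0.8, [0.036, 0, -0.015], [0, 0, 0]]
    - [0.8, [0.036, 0, -0.015], [0, 0, 0]]
    - [0.8, [0.036, 0, -0.015], [0, 0, 0]]

```text
clock: 44.03
tcp_pos: [0.4099, -0.2243, 0.2095]
orientation: [-1.262, 1.127, -1.123]
contact_force: [0.4, 0.7, 0.5]
grip_width: 0.0684
```

>>> jog_arm:
  motion:
    - [0.8, [0.036, 0, -0.014], [0, 0, 0]]
    - [0.8, [0.03, 0.01, -0.01], [0, 0, 0]]
    - [0.8, [0.015, 0.01, -0.005], [0, 0, 0]]
    - [0.8, [0.003, 0.01, 0], [0, 0, 0]]
    - [0.8, [0, 0.01, 0], [0, 0, 0]]
    - [0.8, [0, 0, 0], [0, 0, 0]]
    - [0.8, [0, 0, 0], [0, 0, 0]]

```text
clock: 44.62
tcp_pos: [0.3926, -0.3078, 0.1695]
orientation: [-1.262, 1.126, -1.121]
contact_force: [-0.3, 0.5, -0.5]
grip_width: 0.0683
```

```bash
python3 -c "
from h import *
plan(391.2,-309.3,76,-83.5)"
```

```text
t 44.62 tcp [ 392.6 -307.8  169.5] grip 68.3 F [-0.3  0.5 -0.5]
 turn [ 0.13  0.12 -0.11]  shift after turn [ 1.3 93.5 -1.5]  shift now [ 1.5 93.5 -1.3]
```

>>> jog_arm:
  motion:
    - [0.8, [0.001, 0.015, -0.001], [0, 0, 0]]
    - [0.8, [0, 0.022, 0], [0, 0, 0]]
    - [0.8, [0, 0.022, 0], [0, 0, 0]]
    - [0.8, [0, 0.02, 0], [0, 0, 0]]
    - [0.8, [0, 0.008, 0], [0, 0, 0]]
    - [0.8, [0, 0.004, 0], [0, 0, 0]]
    - [0.8, [0, 0, 0], [0, 0, 0]]
    - [0.8, [0, 0, 0], [0, 0, 0]]
    - [0.8, [0, 0, 0], [0, 0, 0]]

```text
clock: 45.37
tcp_pos: [0.3928, -0.3108, 0.0806]
orientation: [-1.26, 1.123, -1.126]
contact_force: [-0.8, -0.1, -0.1]
grip_width: 0.0686
```

```bash
python3 -c "
from h import *
plan(391.2,-309.3,76,-83.5)"
```

```text
t 45.37 tcp [ 392.8 -310.8   80.6] grip 68.6 F [-0.8 -0.1 -0.1]
 turn [-0.09  0.05  0.05]  shift after turn [-1.7  4.6 -1.4]  shift now [-1.7  4.6 -1.4]
```

>>> jog_arm:
  motion:
    - [0.8, [-0.002, 0.003, -0.001], [0, 0, 0]]
    - [0.8, [0, 0.001, 0], [0, 0, 0]]
    - [0.8, [0, 0, 0], [0, 0, 0]]
    - [0, [0, 0, 0], [0, 0, 0]]
    - [0, [0, 0, 0], [0, 0, 0]]
    - [0, [0, 0, 0], [0, 0, 0]]
    - [0, [0, 0, 0], [0, 0, 0]]
    - [0, [0, 0, 0], [0, 0, 0]]
    - [0, [0, 0, 0], [0, 0, 0]]
    - [0, [0, 0, 0], [0, 0, 0]]
  force: 30

```text
clock: 46.2
tcp_pos: [0.3909, -0.3088, 0.0757]
orientation: [-1.261, 1.125, -1.125]
contact_force: [-0.3, 1.0, 4.8]
grip_width: 0.0254
```

>>> jog_arm:
  motion:
    - [0, [0, -0.01, 0], [0, 0, 0]]
    - [0, [0, -0.02, 0], [0, 0, 0]]
    - [0, [0, -0.03, 0], [0, 0, 0]]
    - [0, [0, -0.03, 0], [0, 0, 0]]
    - [0, [0, -0.03, 0], [0, 0, 0]]
    - [0, [0, -0.01, 0], [0, 0, 0]]
    - [0, [0, 0, 0], [0, 0, 0]]
    - [0, [0, 0, 0], [0, 0, 0]]

```text
clock: 46.87
tcp_pos: [0.3909, -0.3082, 0.2054]
orientation: [-1.26, 1.124, -1.124]
contact_force: [0.1, 0.1, -0.8]
grip_width: 0.0255
```

```bash
python3 -c "
from h import *
plan(520,0,215,-83.5)
f=r.grab_frame('side');cv2.imwrite('pics/s31.png',f['image'][:,:,::-1])"
```

```text
t 46.87 tcp [ 390.9 -308.2  205.4] grip 25.5 F [ 0.1  0.1 -0.8]
 turn [-0.05  0.07 -0.02]  shift after turn [-291.6   -9.6  163.1]  shift now [-291.4   -9.3  163.5]
```

View pics/s31.png

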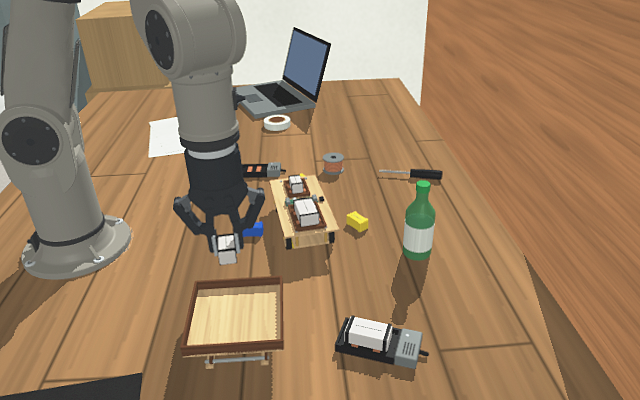

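Pack held at (227,250). Same arc as before.

>>> jog_arm:
  motion:
    - [0, [-0.015, -0.001, 0.008], [0, 0, 0]]
    - [0, [-0.03, -0.001, 0.017], [0, 0, 0]]
    - [0, [-0.031, -0.001, 0.017], [0, 0, 0]]
    - [0, [-0.031, -0.001, 0.017], [0, 0, 0]]
    - [0, [-0.031, -0.001, 0.017], [0, 0, 0]]
    - [0, [-0.031, -0.001, 0.017], [0, 0, 0]]
    - [0, [-0.031, -0.001, 0.017], [0, 0, 0]]
    - [0, [-0.031, -0.001, 0.017], [0, 0, 0]]
    - [0, [-0.031, -0.001, 0.017], [0, 0, 0]]
    - [0, [-0.03, -0.001, 0.017], [0, 0, 0]]

```text
clock: 47.75
tcp_pos: [0.5167, 0.0017, 0.2138]
orientation: [-1.264, 1.127, -1.123]
contact_force: [0.8, -0.4, 0.4]
grip_width: 0.0252
```

>>> jog_arm:
  motion:
    - [0, [0, 0, 0], [0, -6.6, 0]]
    - [0, [0, 0, 0], [0, -6.6, 0]]
    - [0, [0, 0, 0], [0, -6.6, 0]]
    - [0, [0, 0, 0], [0, -6.6, 0]]
    - [0, [0, 0, 0], [0, -6.6, 0]]
    - [0, [0, 0, 0], [0, -6.6, 0]]
    - [0, [0, 0, 0], [0, -6.6, 0]]
    - [0, [0, 0, 0], [0, -6.6, 0]]
    - [0, [0, 0, 0], [0, -6.6, 0]]
    - [0, [0, 0, 0], [0, -6.6, 0]]

```text
clock: 48.58
tcp_pos: [0.5163, -0.0003, 0.2135]
orientation: [-1.559, 0.238, -0.232]
contact_force: [0.1, -0.6, 0.3]
grip_width: 0.0254
```

>>> jog_arm:
  motion:
    - [0, [0, 0, 0], [0, -5, 0]]
    - [0, [0, 0, 0], [0, -5, 0]]
    - [0, [0, 0, 0], [0, -3, 0]]
    - [0, [0, 0, 0], [0, 0, 0]]

```text
clock: 48.92
tcp_pos: [0.5163, -0.0004, 0.2137]
orientation: [-1.571, 0.063, -0.057]
contact_force: [0.1, -0.2, -0.5]
grip_width: 0.0255
```

```bash
python3 -c "
from h import *
plan(387,308.5,180,-4.5)"
```

```text
t 48.92 tcp [ 5.163e+02 -4.000e-01  2.137e+02] grip 25.5 F [ 0.1 -0.2 -0.5]
 turn [ 0.05  0.12 -0.21]  shift after turn [-153.2   33.7  297.8]  shift now [-152.4   34.   298.1]
```

>>> jog_arm:
  motion:
    - [0, [-0.008, 0, 0.016], [0, 0, 0]]
    - [0, [-0.015, 0, 0.03], [0, 0, 0]]
    - [0, [-0.016, 0, 0.031], [0, 0, 0]]
    - [0, [-0.016, 0, 0.031], [0, 0, 0]]
    - [0, [-0.016, 0, 0.031], [0, 0, 0]]
    - [0, [-0.016, 0, 0.031], [0, 0, 0]]
    - [0, [-0.016, 0, 0.031], [0, 0, 0]]
    - [0, [-0.016, 0, 0.031], [0, 0, 0]]
    - [0, [-0.015, 0, 0.03], [0, 0, 0]]
    - [0, [-0.01, 0, 0.02], [0, 0, 0]]

```text
clock: 49.75
tcp_pos: [0.3935, 0.2949, 0.2143]
orientation: [-1.571, 0.062, -0.059]
contact_force: [0.7, -0.9, -0.7]
grip_width: 0.0252
```

>>> jog_arm:
  motion:
    - [0, [-0.008, 0, 0.016], [0, 0, 0]]
    - [0, [0, 0.01, 0], [0, 0, 0]]
    - [0, [0, 0.02, 0], [0, 0, 0]]
    - [0, [0, 0.03, 0], [0, 0, 0]]
    - [0, [0, 0.03, 0], [0, 0, 0]]
    - [0, [0, 0.01, 0], [0, 0, 0]]
    - [0, [0, 0, 0], [0, 0, 0]]
    - [0, [0, 0, 0], [0, 0, 0]]

```text
clock: 50.42
tcp_pos: [0.3894, 0.3078, 0.1152]
orientation: [-1.572, 0.063, -0.062]
contact_force: [-0.2, -0.2, -0.6]
grip_width: 0.0253
```

```bash
python3 -c "
from h import *
plan(387,308.5,39,-4.5)
f=r.grab_frame('side');cv2.imwrite('pics/s32.png',cv2.resize(f['image'][80:220,180:340],None,fx=4,fy=4)[:,:,::-1])"
```

```text
t 50.42 tcp [389.4 307.8 115.2] grip 25.3 F [-0.2 -0.2 -0.6]
 turn [ 0.1  -0.07 -0.05]  shift after turn [-2.4 76.2  0.5]  shift now [-2.4 76.2  0.6]
```

View pics/s32.png

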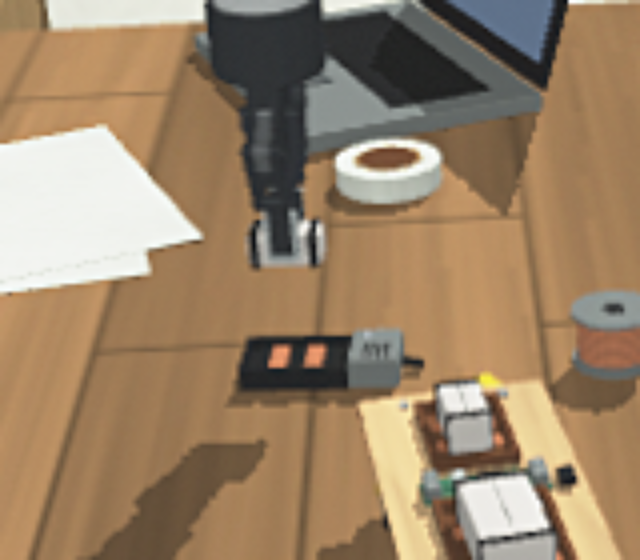

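>>> jog_arm:
  motion:
    - [0, [-0.001, 0.01, 0], [0, 0, 0]]
    - [0, [0, 0.02, 0], [0, 0, 0]]
    - [0, [0, 0.02, 0], [0, 0, 0]]
    - [0, [0, 0.012, 0], [0, 0, 0]]
    - [0, [0, 0.008, 0], [0, 0, 0]]
    - [0, [0, 0.003, 0], [0, 0, 0]]
    - [0, [0, 0, 0], [0, 0, 0]]
    - [0, [0, 0, 0], [0, 0, 0]]
    - [0, [0, 0, 0], [0, 0, 0]]

```text
clock: 51.22
tcp_pos: [0.3888, 0.3092, 0.0434]
orientation: [-1.569, 0.061, -0.062]
contact_force: [-0.1, -0.1, -0.4]
grip_width: 0.0252
```

```bash
python3 -c "
from h import *
plan(387,308.5,38,-4.5)
f=r.grab_frame('side');cv2.imwrite('pics/s33.png',cv2.resize(f['image'][80:220,180:340],None,fx=4,fy=4)[:,:,::-1])"
```

```text
t 51.22 tcp [388.8 309.2  43.4] grip 25.2 F [-0.1 -0.1 -0.4]
 turn [-0.08  0.02  0.06]  shift after turn [-1.8  5.4 -0.9]  shift now [-1.8  5.4 -0.9]
```

View pics/s33.png

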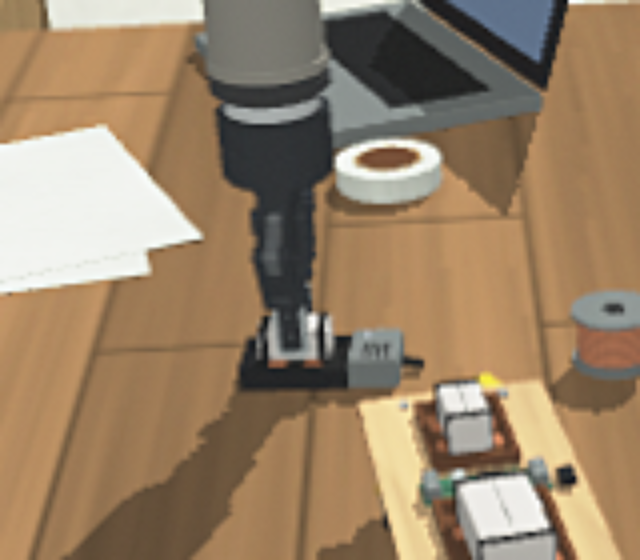

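>>> jog_arm:
  motion:
    - [0, [-0.001, 0.003, -0.0005], [0, 0, 0]]
    - [0, [0, 0.002, 0], [0, 0, 0]]
    - [0, [0, 0, 0], [0, 0, 0]]
    - [0, [0, 0, 0], [0, 0, 0]]
    - [0, [0, 0, 0], [0, 0, 0]]
    - [0.7, [0, 0, 0], [0, 0, 0]]
    - [0.7, [0, 0, 0], [0, 0, 0]]
    - [0.7, [0, 0, 0], [0, 0, 0]]
    - [0.7, [0, 0, 0], [0, 0, 0]]
    - [0.7, [0, 0, 0], [0, 0, 0]]

```text
clock: 52.1
tcp_pos: [0.3873, 0.3083, 0.0375]
orientation: [-1.57, 0.061, -0.061]
contact_force: [0.8, 0.9, -0.2]
grip_width: 0.0598
```

>>> jog_arm:
  motion:
    - [0.7, [0, -0.01, 0], [0, 0, 0]]
    - [0.7, [0, -0.02, 0], [0, 0, 0]]
    - [0.7, [0, -0.03, 0], [0, 0, 0]]
    - [0.7, [0, -0.035, 0], [0, 0, 0]]
    - [0.7, [0, -0.035, 0], [0, 0, 0]]
    - [0.7, [0, -0.03, 0], [0, 0, 0]]
    - [0.7, [0, -0.01, 0], [0, 0, 0]]
    - [0.7, [0, 0, 0.02], [0, 0, 0]]
    - [0.7, [0, 0, 0.035], [0, 0, 0]]
    - [0.7, [0, 0, 0.035], [0, 0, 0]]

```text
clock: 52.93
tcp_pos: [0.3945, 0.3982, 0.2085]
orientation: [-1.569, 0.063, -0.063]
contact_force: [0.5, 0.3, 0.3]
grip_width: 0.0597
```

>>> jog_arm:
  motion:
    - [0.7, [0, 0, 0.035], [0, 0, 0]]
    - [0.7, [0, 0, 0.035], [0, 0, 0]]
    - [0.7, [0, 0, 0.035], [0, 0, 0]]
    - [0.7, [0, 0, 0.02], [0, 0, 0]]
    - [0.7, [0, 0, 0], [0, 0, 0]]
    - [0.7, [0, 0, 0], [0, 0, 0]]
    - [0.7, [0, 0, 0], [0, 0, 0]]

```text
clock: 53.52
tcp_pos: [0.4042, 0.5212, 0.2073]
orientation: [-1.572, 0.062, -0.062]
contact_force: [0.8, -0.6, 0.4]
grip_width: 0.0595
```

```bash
python3 -c "
from h import *
plan(387,308.5,38,-4.5)
for n in('top','side'):
    f=r.grab_frame(n);cv2.imwrite('pics/%s34.png'%n,f['image'][:,:,::-1])
    W=cloud(f);z=W[...,2];V=f['image'].max(2);print(n)
    b=(W[...,0]>.33)&(W[...,0]<.72)&(abs(W[...,1])<.4)
    show(comps((z>.076)&(z<.1)&b,W,60));show(comps((z>.026)&(z<.045)&b,W,60))
    show(comps((z>.008)&(z<.0195)&(V<100)&b,W,60))
    show(comps((z>.008)&(z<.045)&b,W,200))"
```

```text
t 53.52 tcp [404.2 521.2 207.3] grip 59.5 F [ 0.8 -0.6  0.4]
 turn [ 0.1  -0.03 -0.  ]  shift after turn [  -0.5  169.3 -213.4]  shift now [  -0.4  169.6 -213.1]
top
[326. 227.] 635 c (522.6, -31.1) size (73.9, 40.6) ang -80.0 z [87.5 90.8 93.5]
[267. 236.] 291 c (504.1, 96.7) size (50.3, 26.7) ang -81.3 z [84.5 88.7 91.4]
[180. 191.] 479 c (611.2, 307.2) size (57.2, 55.5) ang -88.9 z [36.9 39.5 42.3]
[455. 195.] 533 c (610.2, -342.9) size (73.7, 41.8) ang -24.2 z [32.1 37.7 40.6]
[174. 288.] 277 c (387.6, 308.3) size (51.2, 28.2) ang -5.3 z [30.3 35.4 38.3]
[450. 196.] 516 c (612.3, -342.4) size (103.1, 69.0) ang -24.1 z [ 9.7 14.3 18.7]
[177. 287.] 462 c (396.0, 310.2) size (93.8, 52.9) ang -4.8 z [ 9.  13.8 18.5]
[454. 189.] 1501 c (634.4, -352.4) size (151.1, 69.5) ang -23.0 z [10.8 21.7 39.6]
[305. 182.] 246 c (641.3, 17.6) size (49.7, 27.0) ang -55.2 z [15.6 23.6 26.8]
[181. 191.] 517 c (611.2, 307.2) size (57.2, 55.5) ang -88.9 z [17.7 39.4 42.2]
[216. 229.] 271 c (524.1, 224.0) size (50.8, 27.5) ang -53.6 z [15.  23.3 26.2]
[177. 280.] 1175 c (412.4, 308.9) size (125.8, 54.9)
[... 607 characters left out ...]
384.9, 308.6) size (75.5, 59.4) ang -4.0 z [ 9.1 12.6 16.5]
[369. 345.] 777 c (608.5, -345.1) size (100.7, 69.5) ang -22.0 z [ 9.  12.4 17.2]
[333. 161.] 321 c (609.4, 304.4) size (63.0, 56.0) ang 85.6 z [10.8 36.1 39.6]
[259. 168.] 502 c (403.6, 304.3) size (118.0, 59.7) ang -8.6 z [ 9.5 18.7 34.5]
[357. 220.] 230 c (637.6, 11.9) size (52.6, 29.3) ang -52.6 z [ 9.8 21.2 23.7]
[251. 228.] 245 c (394.2, 8.1) size (51.1, 29.3) ang -7.2 z [ 9.6 21.  23.9]
[309. 240.] 542 c (522.2, -65.4) size (110.7, 49.3) ang -0.4 z [16.4 24.3 36.2]
[378. 340.] 2755 c (631.4, -354.2) size (149.9, 69.5) ang -21.9 z [10.  20.9 38.2]
[236. 359.] 252 c (388.5, -364.4) size (103.4, 16.9) ang -0.4 z [ 8.6 11.2 15.6]
```

View pics/top34.png

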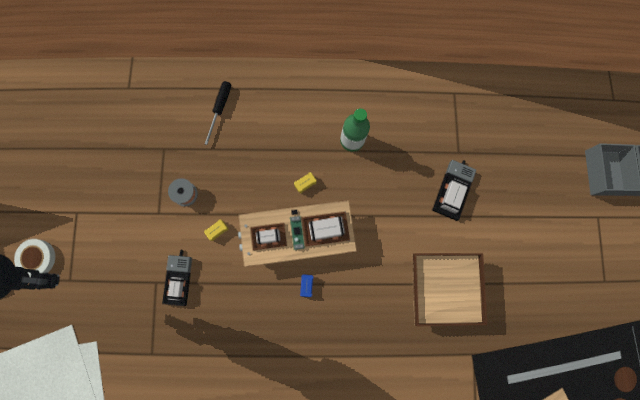

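View pics/side34.png

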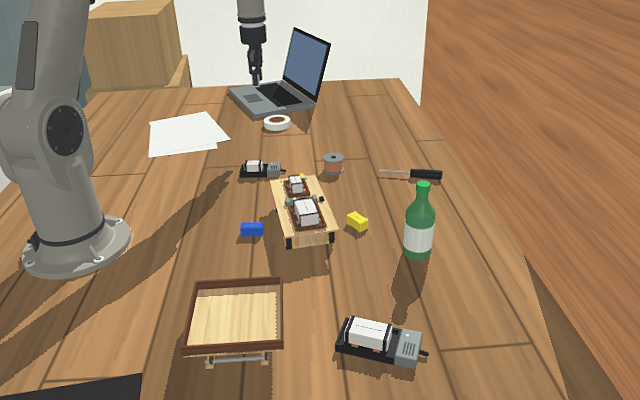

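```bash
python3 -c "
from bench import r
print(r.hand_in())"
```

```text
the job is handed in; nothing more can be done
None
```

All four packs are swapped and the job is handed in at about 54 s of the 141 s allowed. `hand_in` gives no verdict, so the checks below are my own.

I moved each flat pack to the tray, put the full pack from the charger into the rover bay, then moved the flat pack from the tray into the charger. I did the large pair first, then the small pair.

**Position:** in the last top view, each pack's centre was within about 3 mm of its cradle's centre. Long axes were within about 2° of the cradles' long axes.

| Pack | Measured top height (mm) | Expected (mm) |
|---|---|---|
| Large in rover bay | 90.8 | 91 |
| Small in rover bay | 88.7 | 89 |
| Large in charger | 37.7 | 38 |
| Small in charger | 35.4 | 36 |

**Surroundings:** the bottle is upright, the blue and yellow blocks have not moved, and the gripper is clear of everything. Wrist forces in the readings at the end of each call stayed under about 7 N.

**Disagreement:** the two cameras differ by about 3 to 4 mm overall. This is within their stated calibration error, and they agree to a few mm on where each pack sits in its cradle. The exception is the far small pack, where few side-view pixels left it about 5 mm off in y against its charger, compared with about 2 mm in the top view. I trusted the top view and the gripper position there.

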